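# Load the leatherworker's thread pot and lock its cap

## Robot

A 7-joint arm with a two-finger parallel gripper is mounted at the origin on the work surface. World frame = base frame: x ahead of the robot, y to its left, z up, the work surface at z = 0. Lengths are in m, angles in degrees, forces in N, time in s.
With the tool pointing down it reaches from about 0.425 to 0.875 m from the base axis. Payload 4.7 kg.
Tool frame: the origin (TCP) lies between the finger pads; the fingertips stand manip.tip_extent ahead of it and the grasp point (between the pads) lies 11 mm behind it (manip.tip_extent is the distance from the TCP to the fingertips, in m); y points along the fingers, x is the direction in which the jaws open and shut, and the axes are right-handed (so a half turn about y gives the same grasp; the last joint's range is limited). The gripper opens to 87 mm and grips with 3 to 60 N. Pads are 19 mm wide; open, the fingers measure 117 mm over their backs; the gripper's body (75 mm by 190 mm) begins 51 mm behind the grasp point.
Start: joints at [76.037, 18.392, -4.016, 83.108, 1.295, 78.541, -3.26], TCP at [0.166, -0.629, 0.191] pointing down, gripper open.
Joint ranges: [-163.93, 163.93], [-17.29, 119.83], [-79.2, 71.16], [3.27, 140.29], [-89.18, 269.18], [5.43, 117.66], [-154.24, 154.24]. Speed limits (degrees/s): [147.25, 147.25, 180, 180, 180, 180, 180].

## Interface

Orientations are given as [roll, pitch, yaw] about the fixed x, y, z axes, in that order (R = Rz(yaw) Ry(pitch) Rx(roll)).
In Python, from rig import manip, snapshot gives the robot as it stands. The module is installed in compiled form; this text tells all that it offers.
- The arm moves only by the shell command python3 -m inch 'ROWS'. ROWS is JSON, a list of rows, each a list of 5 numbers: the closure, from -1 (fully open) to 1 (shut), so that 0 is half open, then the shift along the tool's x, y, z in cm, then the turn about the tool's y in rad. In form: [[claw, tx, ty, tz, spin], ...]. A call has 1 to 5 rows; each row is the pose to reach, as a shift and turn from the pose commanded when the call began, along the tool's axes at that moment; what a row does not reach only later rows make up. A row lasts 1/10 s, in which the tool goes at most 50 mm and 8.59 degrees, less where a joint would pass 70% of its speed; a pose out of reach is approached as far as the arm can. A call with a gripper value outside its range is refused whole. The fingers move at their own pace and stop on an object; the grip force is fixed at half the most. Time passes only in rows, so rows that repeat a pose let the fingers close. It gives the time, the measured TCP pose, the force and the opening at its end, in the units of the state.
- manip.get_obs(): the state, without advancing time (a new reading comes with each control period).
- snapshot(name): name is "side" or "top"; returns a dict with "frame" (420x560x3 uint8, red, green, blue), "depth" (420x560 float32, m along the optical axis (not along the pixel's ray), 0 where there is no reading), "camera_matrix" (3x3 intrinsics, pixels), "origin" and "orientation" of the camera in the world. Camera axes: x right, y up, looking along -z (the intrinsics and any distortion apply to the point x, -y, -z); pixel columns grow to the right and rows downward; lengths in m; the calibration is good to about 2 mm. A picture is of the moment at which its call begins.
- manip.job_done(): hands the job in, once; it reports no verdict.
The state is a dict: "clock": time; "qpos": joint angles; "dq": joint speeds; "joint_torque": joint torques, N m; "eef_pos": TCP position; "tcp_rot": TCP orientation; "ft_force": force on the tool from outside, world axes, zero at the start; "wrist_torque": the same for the moment, N m; "gripper_width": opening from 0.0 (shut) to 1.0 (fully open).
Only numpy, scipy, OpenCV 4.12 (cv2) and the standard library are available. Lean on these libraries where they do the work, as an engineer would, in place of code of your own. Each camera call takes 0.05 s, during which the arm holds its last target.

## Task

Load the wooden thread pot on the leatherworker's bench: drop in the dark red reel first, then the brass plug on top of it. Then put the blue cap in through the slots in the mouth until it rests on the plug, and twist it a quarter turn, either way, so that its two lugs are locked under the brass plates; let go of everything.

Things in the scene. Friction and masses are not known exactly. Their poses are not given: they have to be found in the camera images.
- pot_mouth (a point): Rim centre of the fixed upright wooden pot (102 mm wide, 121 tall, on the bench); z up. Brass plates, 6 mm thick, cover the +y and -y sides of the rim, leaving a mouth 62 mm across; slots on the +x and -x sides, 34 mm wide, reach 46 mm from the axis. Under the plates a chamber of 46 mm radius to 21 mm below the rim, then a 62 mm bore to the floor, 113 mm below the rim.
- reel_red_center (a point): Centre, half-way up, of the upright thread reel with dark red winding (the one to use): 46 mm diameter, 50 mm high, wooden ends, rigid, about 50 g, z along its axis. Grip it anywhere around; it can be dropped down the pot from the mouth. Reels of the same size with black and cream winding stand nearby and are not wanted.
- plug_center (a point): Centre, half-way up, of the upright solid brass plug: 46 mm diameter, 44 mm high, about 180 g, z along its axis. On the reel in the pot its top is 19 mm below the rim.
- cap_grip (a point): Blue cap: centre of its grip bar (52 x 16 x 28 mm along x, y, z), 44 mm above the flat underside, on a 14 mm stem. Base disc 50 mm across, 8 thick; lugs along +x and -x, 78 mm over the ends, 14 wide, 8 thick. Goes in with x along the pot's x. Resting on the plug, this point is 25 mm above the rim, 5 mm play under the plates; turns freely, no stops. Locked: x along the pot's y. 70 g.
Things that resemble listed ones, but are neither listed nor needed, are in the scene too. What is meant by the part that bears cap_grip is not green or turquoise, and is the larger of those in its own colour.

How it is judged (in metres and radians):
On the way, in this order (a step that is already met when the one before it is completed fails the run):
1. the dark red reel stands at the bottom of the pot (horizontal distance between reel_red_center and pot_mouth below 0.014 m and z of reel_red_center in the frame of pot_mouth between -0.093 and -0.083 m), for 0.2 s.
2. the brass plug stands on the reel in the pot (all of step 1 and horizontal distance between plug_center and pot_mouth below 0.014 m and z of plug_center in the frame of pot_mouth between -0.046 and -0.036 m), for 0.2 s.
At the end, for the whole second after the job is handed in: The red reel stands on the pot's floor, the brass plug on the reel, the blue cap on the plug: each within 5 mm in height and 14 mm of the pot's axis; the cap level within 10 degrees, its bar within 35 degrees of the pot's y axis (lugs under the plates); all released (all of step 2 and horizontal distance between cap_grip and pot_mouth below 0.014 m and z of cap_grip in the frame of pot_mouth between 0.02 and 0.03 m and angle between cap_grip's own z axis and vertical below 0.17 rad and angle between the x axis of cap_grip and the y axis of pot_mouth, either way round below 0.61 rad); the robot touches nothing.
It also fails if it takes over 64 s, if anything falls off the work surface, if the arm or the gripper's body presses on something with over 40 N, if the wrist force passes 120 N, or if a joint passes its speed limit or range.

## Working session

There is one attempt and no reset: what is moved stays moved. The work goes in short steps, Python scripts to look and compute and a shell command to move; the robot and the scene stay as the last step left them, time stands still between calls to the robot, and variables do not carry over. Pictures are saved under pics/ and viewed, and the job is handed in when it is done.

```bash
mkdir -p pics
python3 - <<'E'
from rig import manip, snapshot
import cv2
o=manip.get_obs(); print(o); print(manip.tip_extent)
for n in("side","top"):
    s=snapshot(n); cv2.imwrite(f"pics/{n}0.png",s["frame"][:,:,::-1]); print(n,s["camera_matrix"],s["origin"],s["orientation"],[k for k in s])
E
```

```text
{'clock': 0.0, 'qpos': array([76.03681266, 18.43926843, -4.01429039, 83.17458087,  1.29483293,
       78.54079891, -3.26063243]), 'dq': array([-0.05627237, -0.00675643, -0.10779709,  0.00924609,  0.00410409,
        0.04329045, -0.00893762]), 'joint_torque': array([ 1.78640512e-04, -4.91282487e+01, -4.03545108e-01, -3.12526417e+01,
       -6.38935785e-02,  4.36822081e-02,  1.68460974e-04]), 'eef_pos': array([ 0.1655017 , -0.6279446 ,  0.19016185]), 'tcp_rot': array([-90.00597453,   0.10941991, -75.22891937]), 'ft_force': array([ 0.51976986, -0.52794389, -0.21151684]), 'wrist_torque': array([ 0.01966826, -0.03327447, -0.01697165]), 'gripper_width': 0.9984951317641316}
0.008
side [[407.09450337   0.         277.29545097]
 [  0.         407.09450337 213.71067219]
 [  0.           0.           1.        ]] [ 0.32638793 -0.66050714  0.70384201] [ 48.57443043   0.62348735 -12.86848362] ['frame', 'depth', 'camera_matrix', 'origin', 'orientation']
top [[460.50271104   0.         284.01536453]
 [  0.         460.50271104 206.52031016]
 [  0.           0.           1.        ]] [0.28983078 0.00418919 1.12013607] [ 10.60754708   0.34134845 -89.2606392 ] ['frame', 'depth', 'camera_matrix', 'origin', 'orientation']
```

View pics/side0.png

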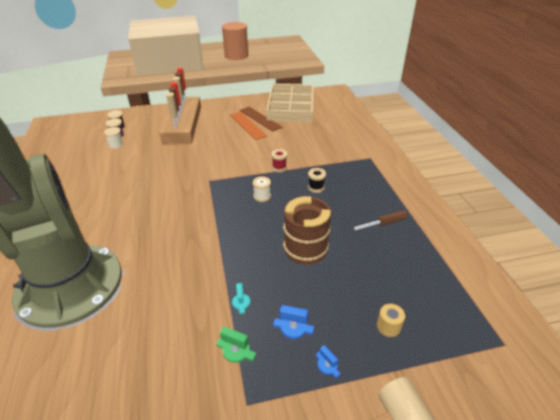

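View pics/top0.png

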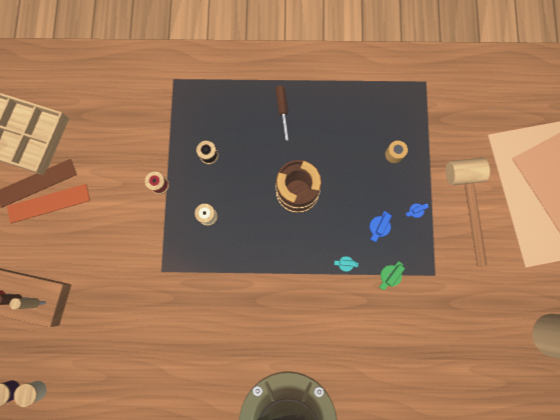

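```bash
cat > h.py <<'E'
import numpy as np, cv2
from rig import manip, snapshot
from scipy.spatial.transform import Rotation as Ro
def R(e): return Ro.from_euler('xyz',e,degrees=True).as_matrix()
def cloud(s):
    K=s["camera_matrix"];d=s["depth"];v,u=np.mgrid[:d.shape[0],:d.shape[1]]
    p=np.stack([(u-K[0,2])/K[0,0]*d,-(v-K[1,2])/K[1,1]*d,-d],-1)
    P=p@R(s["orientation"]).T+s["origin"]; P[d==0]=np.nan; return P
def ray(s,u,v,z):
    K=s["camera_matrix"];r=R(s["orientation"])@np.array([(u-K[0,2])/K[0,0],-(v-K[1,2])/K[1,1],-1])
    return s["origin"]+r*(z-s["origin"][2])/r[2]
def crop(s,c,h,f,name):
    u,v=c;im=s["frame"][max(0,v-h):v+h,max(0,u-h):u+h,::-1];cv2.imwrite(name,cv2.resize(im,None,fx=f,fy=f,interpolation=cv2.INTER_CUBIC))
def circ(P,c,r,zlo,zhi):
    m=(np.hypot(P[...,0]-c[0],P[...,1]-c[1])<r)&(P[...,2]>zlo)&(P[...,2]<zhi); return m
E
python3 - <<'E'
from h import *
S={n:snapshot(n) for n in("side","top")}
C={n:cloud(S[n]) for n in S}
px={'red':(157,182),'black':(207,152),'cream':(206,214),'pot':(298,186),'plug':(397,152),'big':(380,226),'small':(417,210),'green':(391,276)}
for k,(u,v) in px.items():
    p=C['top'][v,u]
    print(k,p.round(3))
    for n in S:
        m=circ(C[n],p,0.06,0.012,0.2); Q=C[n][m]
        zt=np.percentile(Q[:,2],97); t=Q[Q[:,2]>zt-0.006]
        (cx,cy),r=cv2.minEnclosingCircle(t[:,:2].astype(np.float32)*1000)
        print('  ',n,len(Q),'ztop',zt.round(4),'mean',t.mean(0).round(4),'circ',round(cx),round(cy),round(r,1),'minA',[np.round(a,1) for a in cv2.minAreaRect(t[:,:2].astype(np.float32)*1000)])
print('mat z',C['top'][250,220],'wood',C['top'][300,200],C['top'][240,150])
s=S['top']
a=np.hstack([cv2.resize(S['top']['frame'][140:230,135:225],(400,400)),cv2.resize(S['top']['frame'][170:260,350:440],(400,400))])
cv2.imwrite('pics/c1.png',a[:,:,::-1])
a=np.hstack([cv2.resize(S['top']['frame'][150:220,263:333],(400,400)),cv2.resize(S['top']['frame'][117:187,362:432],(400,400))])
cv2.imwrite('pics/c2.png',a[:,:,::-1])
E
```

```text
red [0.546 0.317 0.051]
   side 253 ztop 0.0515 mean [0.5491 0.323  0.0491] circ 550 326 24.3 minA [array([549.3, 323.9]), array([42.7, 43.8]), np.float64(21.2)]
   top 353 ztop 0.054 mean [0.5505 0.3236 0.0507] circ 551 323 23.5 minA [array([550.8, 322.9]), array([44.3, 43.6]), np.float64(5.4)]
black [0.622 0.201 0.052]
   side 293 ztop 0.051 mean [0.628  0.2031 0.0492] circ 630 204 24.6 minA [array([627.6, 203.9]), array([44.6, 44.4]), np.float64(17.3)]
   top 335 ztop 0.0535 mean [0.6287 0.2037 0.0506] circ 629 204 22.9 minA [array([628.5, 204.2]), array([44.2, 43.7]), np.float64(3.1)]
cream [0.47  0.197 0.05 ]
   side 300 ztop 0.0509 mean [0.4722 0.1991 0.049 ] circ 473 202 24.5 minA [array([471.9, 200.8]), array([43.9, 44.9]), np.float64(68.1)]
   top 326 ztop 0.0538 mean [0.4726 0.2003 0.0508] circ 473 200 22.7 minA [array([473.1, 200.1]), array([43.6, 43.1]), np.float64(46.8)]
pot [ 0.549 -0.02   0.011]
   side 2088 ztop 0.1214 mean [ 0.5386 -0.0246  0.1196] circ 536 -20 51.8 minA [array([538.9, -19.2]), array([ 92.7, 101.7]), np.float64(8.5)]
   top 1281 ztop 0.1237 mean [ 0.
[... 796 characters left out ...]
.4917 -0.3128  0.0398] circ 494 -312 18.1 minA [array([ 492. , -312.4]), array([11.6, 35.9]), np.float64(23.2)]
   top 84 ztop 0.0433 mean [ 0.4928 -0.3121  0.041 ] circ 493 -312 18.2 minA [array([ 492.9, -312. ]), array([11.1, 35.2]), np.float64(24.6)]
green [ 0.33  -0.232  0.06 ]
   side 435 ztop 0.0594 mean [ 0.3331 -0.2458  0.0574] circ 334 -244 26.5 minA [array([ 333.3, -244.8]), array([16.7, 52.1]), np.float64(51.1)]
   top 210 ztop 0.0619 mean [ 0.3341 -0.2445  0.0587] circ 334 -245 25.8 minA [array([ 334.1, -244.7]), array([15.5, 50.9]), np.float64(51.7)]
mat z [0.38991566 0.16779276 0.00121606] wood [0.2702017  0.21095386 0.00103985] [ 4.12389112e-01  3.40362533e-01 -3.82482442e-04]
```

View pics/c1.png

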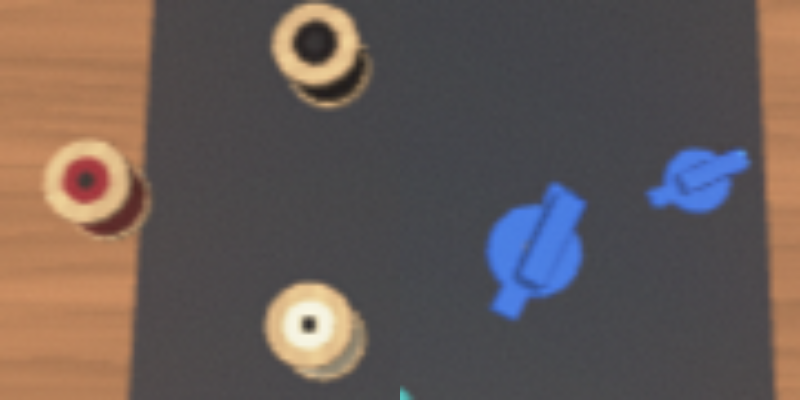

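View pics/c2.png

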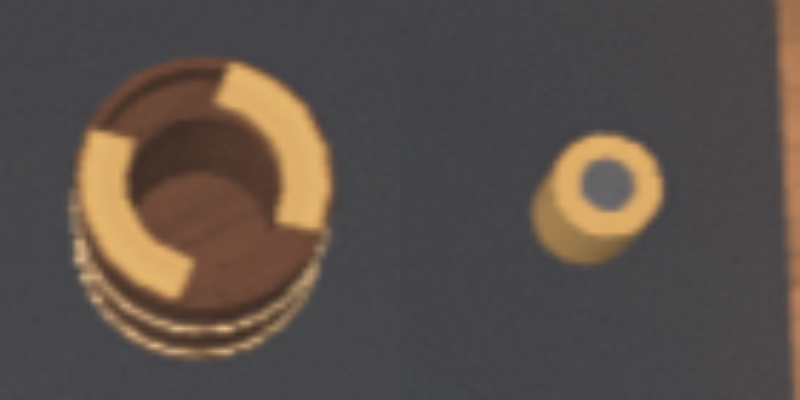

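Run:
```python
from h import *
from scipy.optimize import least_squares
import math
for n in("top","side"):
    s=snapshot(n);P=cloud(s);hsv=cv2.cvtColor(s['frame'],cv2.COLOR_RGB2HSV)
    zt=0.1214 if n=='top' else .1195
    m=circ(P,(.537,-.02),.06,.114,.13)&(hsv[...,1]>90)&(hsv[...,2]>165)
    v,u=np.nonzero(m)
    W=np.array([ray(s,a,b,zt)[:2] for a,b in zip(u,v)])
    # outer boundary fit: per angle max radius
    c=np.array([.537,-.02])
    for it in range(6):
        d=W-c;a=np.arctan2(d[:,1],d[:,0]);r=np.hypot(*d.T)
        o=[];inn=[]
        for b in np.arange(-np.pi,np.pi,np.radians(6)):
            k=(a>=b)&(a<b+np.radians(6))
            if k.sum()>3:
                o.append(W[k][r[k].argmax()]);inn.append(W[k][r[k].argmin()])
        o=np.array(o);inn=np.array(inn)
        f=least_squares(lambda x:np.hypot(*(o-x[:2]).T)-x[2],[*c,.05],loss='soft_l1',f_scale=.001)
        g=least_squares(lambda x:np.hypot(*(inn-x[:2]).T)-x[2],[*c,.031],loss='soft_l1',f_scale=.001)
        c=f.x[:2]
    d=W-c;a=np.degrees(np.arctan2(d[:,1],d[:,0]));r=np.hypot(*d.T)
    hst=np.histogram(a[(r>.036)],bins=np.arange(-180,181,5))[0]
    print(n,len(W),'outer',f.x.round(4),'inner',g.x.round(4))
    print(hst)
    z=np.exp(2j*np.radians(a[(r>.033)&(r<.049)])).mean(); print('plate axis deg',np.degrees(np.angle(z))/2, abs(z))
    # two plates separately
    k=d[:,1]>d[:,0]*0
    # contour
    mm=m.astype(np.uint8)
    cs,_=cv2.findContours(mm,cv2.RETR_EXTERNAL,cv2.CHAIN_APPROX_NONE)
    for q in cs:
        if cv2.contourArea(q)>50:
            w=np.array([ray(s,*t[0],zt)[:2]*1000 for t in q]);print(cv2.contourArea(q),w.mean(0).round(1),[np.round(t,1) for t in cv2.minAreaRect(w.astype(np.float32))])
```

```text
top 512 outer [ 0.535  -0.0186  0.0479] inner [ 0.5347 -0.0192  0.0318]
[ 0  0  0  0  0  0  0  0  0  0  0  0  3  9 10  8  9  8 12  7  9 10  8 10
  8  9 11  8  8  9  8  9 10  5  0  0  0  0  0  0  0  0  0  0  0  0  0  0
  1  9 10  9 10  7 12  9 11  7 10  8  9 11  8 11  8 10  8 10  9  9  1  0]
plate axis deg -63.371287982416185 0.5205126089480341
230.0 [520.1  11.5] [array([519.5,  11. ]), array([72.1, 28.6]), np.float64(27.6)]
212.0 [549.2 -49.5] [array([550.4, -48.8]), array([73.4, 27.9]), np.float64(27.3)]
side 423 outer [ 0.533  -0.0192  0.0486] inner [ 0.534  -0.0199  0.0307]
[ 0  0  0  0  0  0  0  0  0  0  0  0  1  6 10  8  9  8  8  6  8  8  7  8
  6  8  8  6  7  9  6  6  6 10  2  0  0  0  0  0  0  0  0  0  0  0  0  0
  3  6  8  6  7  6  7  6  7  6  7  6  6  8  6  6  7  7  7  8  6  5  4  0]
plate axis deg -63.08535930045862 0.481049805322714
180.0 [547.  -49.8] [array([549. , -48.8]), array([74.5, 29.9]), np.float64(25.2)]
177.5 [520.1  11.2] [array([518.7,  10.8]), array([73.6, 31.7]), np.float64(27.4)]
```

```bash
cat > plan.py <<'E'
import sys,json
from h import *
# waypoints x,y,z(TCP),yaw ; prints per-waypoint deltas from previous waypoint
def plan(w,start=None):
    o=manip.get_obs()
    if start is None: start=[*o['eef_pos'],o['tcp_rot'][2]]
    print('t',round(o['clock'],2),'pose',np.round(start,4),'grip',round(o['gripper_width'],3),'q7',o['qpos'][6].round(1),'F',o['ft_force'].round(1))
    p=np.array(start,float)
    for q in w:
        q=np.array(q,float);d=q[:3]-p[:3];a=np.radians(p[3]);X=np.array([np.cos(a),np.sin(a),0]);Z=np.array([-np.sin(a),np.cos(a),0])
        s=-np.radians((q[3]-p[3]+180)%360-180)
        print('->',q,'tx %.2f ty %.2f tz %.2f spin %.3f  rows>=%.1f'%(d@X*100,-d[2]*100,d@Z*100,s,max(np.linalg.norm(d)/.05,abs(s)/.15)));p=q
if __name__=='__main__': plan(json.loads(sys.argv[1]))
E
python3 plan.py '[[0.30,-0.45,0.22,-32],[0.46,-0.28,0.22,11],[0.53,-0.05,0.22,26.8],[0.551,0.19,0.20,26.8],[0.5505,0.323,0.10,26.8]]'
```

```text
t 0.3 pose [  0.1656  -0.6283   0.1909 -75.2284] grip 1.0 q7 -3.3 F [ 0.  -0.1 -0.5]
-> [  0.3   -0.45   0.22 -32.  ] tx -13.82 ty -2.91 tz 17.54 spin -0.754  rows>=5.0
-> [ 0.46 -0.28  0.22 11.  ] tx 4.56 ty -0.00 tz 22.90 spin -0.750  rows>=5.0
-> [ 0.53 -0.05  0.22 26.8 ] tx 11.26 ty -0.00 tz 21.24 spin -0.276  rows>=4.8
-> [ 0.551  0.19   0.2   26.8  ] tx 12.70 ty 2.00 tz 20.48 spin -0.000  rows>=4.8
-> [ 0.5505  0.323   0.1    26.8   ] tx 5.95 ty 10.00 tz 11.89 spin -0.000  rows>=3.3
```

```bash
python3 -m inch '[[-1,-13.8,-2.9,17.5,-0.75],[-1,-13.8,-2.9,17.5,-0.75],[-1,-13.8,-2.9,17.5,-0.75],[-1,-13.8,-2.9,17.5,-0.75],[-1,-13.8,-2.9,17.5,-0.75]]'; python3 plan.py '[[0.46,-0.28,0.22,11],[0.53,-0.05,0.22,26.8],[0.551,0.19,0.20,26.8],[0.5505,0.323,0.10,26.8]]'
```

```text
clock: 0.8
eef_pos: [0.3036, -0.4464, 0.2213]
tcp_rot: [-90.0, -0.1, -31.6]
ft_force: [0.6, -0.4, -0.1]
gripper_width: 0.997
t 0.8 pose [  0.3036  -0.4464   0.2213 -31.5582] grip 0.997 q7 20.4 F [ 0.6 -0.4 -0.1]
-> [ 0.46 -0.28  0.22 11.  ] tx 4.62 ty 0.13 tz 22.36 spin -0.743  rows>=5.0
-> [ 0.53 -0.05  0.22 26.8 ] tx 11.26 ty -0.00 tz 21.24 spin -0.276  rows>=4.8
-> [ 0.551  0.19   0.2   26.8  ] tx 12.70 ty 2.00 tz 20.48 spin -0.000  rows>=4.8
-> [ 0.5505  0.323   0.1    26.8   ] tx 5.95 ty 10.00 tz 11.89 spin -0.000  rows>=3.3
```

```bash
python3 -m inch '[[-1,4.6,0.1,22.4,-0.74],[-1,4.6,0.1,22.4,-0.74],[-1,4.6,0.1,22.4,-0.74],[-1,4.6,0.1,22.4,-0.74],[-1,4.6,0.1,22.4,-0.74]]'
python3 -m inch '[[-1,11.3,0,21.2,-0.28],[-1,11.3,0,21.2,-0.28],[-1,11.3,0,21.2,-0.28],[-1,11.3,0,21.2,-0.28],[-1,11.3,0,21.2,-0.28]]'
python3 -m inch '[[-1,12.7,2,20.5,0],[-1,12.7,2,20.5,0],[-1,12.7,2,20.5,0],[-1,12.7,2,20.5,0],[-1,12.7,2,20.5,0]]'
python3 plan.py '[[0.5505,0.323,0.10,26.8],[0.5505,0.323,0.03,26.8]]'
```

```text
clock: 1.3
eef_pos: [0.4611, -0.2811, 0.2197]
tcp_rot: [-90.0, -0.1, 10.8]
ft_force: [0.0, 0.1, 0.2]
gripper_width: 1.002
clock: 1.8
eef_pos: [0.5326, -0.0536, 0.2197]
tcp_rot: [-90.0, -0.1, 26.3]
ft_force: [1.8, -0.3, 0.4]
gripper_width: 0.996
clock: 2.3
eef_pos: [0.5553, 0.1859, 0.1993]
tcp_rot: [-90.0, -0.0, 26.3]
ft_force: [0.1, -1.0, -0.2]
gripper_width: 0.998
t 2.3 pose [ 0.5553  0.1859  0.1993 26.2608] grip 0.998 q7 -4.1 F [ 0.1 -1.  -0.2]
-> [ 0.5505  0.323   0.1    26.8   ] tx 5.64 ty 9.93 tz 12.51 spin -0.009  rows>=3.4
-> [ 0.5505  0.323   0.03   26.8   ] tx 0.00 ty 7.00 tz 0.00 spin -0.000  rows>=1.4
```

```bash
python3 -m inch '[[-1,5.7,9.9,12.6,0],[-1,5.7,9.9,12.6,0],[-1,5.7,9.9,12.6,0],[-1,5.7,9.9,12.6,0],[-1,5.7,9.9,12.6,0]]'
python3 plan.py '[[0.5505,0.324,0.03,26.8]]'
python3 - <<'E'
from h import *
s=snapshot('top');crop(s,(170,180),60,5,'pics/r1.png')
E
```

```text
clock: 2.8
eef_pos: [0.548, 0.3243, 0.0977]
tcp_rot: [-89.9, 0.2, 26.5]
ft_force: [0.6, -0.1, 0.6]
gripper_width: 1.001
t 2.8 pose [ 0.548   0.3243  0.0977 26.5118] grip 1.001 q7 -21.5 F [ 0.6 -0.1  0.6]
-> [ 0.5505  0.324   0.03   26.8   ] tx 0.22 ty 6.77 tz -0.14 spin -0.005  rows>=1.4
```

View pics/r1.png

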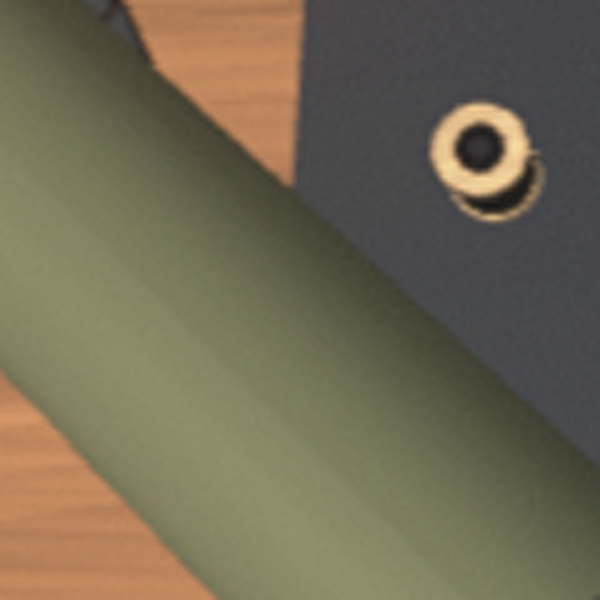

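```bash
python3 -m inch '[[-1,0.2,3.4,-0.1,0],[-1,0.2,6.7,-0.1,0],[-1,0.2,6.7,-0.1,0]]'
python3 -m inch '[[1,0,0,0,0],[1,0,0,0,0],[1,0,0,0,0],[1,0,0,0,0],[1,0,0,0,0]]'
python3 plan.py '[[0.5505,0.324,0.2,26.8],[0.5345,-0.019,0.20,26.8]]'
```

```text
clock: 3.15
eef_pos: [0.5522, 0.3166, 0.0298]
tcp_rot: [-90.1, 0.4, 26.0]
ft_force: [-0.2, -1.0, -0.7]
gripper_width: 1.002
clock: 3.65
eef_pos: [0.5538, 0.3214, 0.0341]
tcp_rot: [-90.0, -0.1, 26.2]
ft_force: [-1.1, -0.6, -0.7]
gripper_width: 0.631
t 3.65 pose [ 0.5538  0.3214  0.0341 26.1858] grip 0.631 q7 -23.4 F [-1.1 -0.6 -0.7]
-> [ 0.5505  0.324   0.2    26.8   ] tx -0.18 ty -16.59 tz 0.38 spin -0.011  rows>=3.3
-> [ 5.345e-01 -1.900e-02  2.000e-01  2.680e+01] tx -16.89 ty -0.00 tz -29.89 spin -0.000  rows>=6.9
```

```bash
python3 -m inch '[[1,0,0.2,0,0],[1,0,0.2,0,0],[1,0,0.2,0,0],[1,0,0.2,0,0],[1,0,0.2,0,0]]'
python3 plan.py '[[0.5505,0.324,0.2,26.8],[0.5345,-0.019,0.20,26.8]]'
```

```text
clock: 4.15
eef_pos: [0.5533, 0.3212, 0.0311]
tcp_rot: [-90.0, 0.0, 26.2]
ft_force: [0.4, 0.3, 0.6]
gripper_width: 0.171
t 4.15 pose [ 0.5533  0.3212  0.0311 26.1915] grip 0.171 q7 -23.5 F [0.4 0.3 0.6]
-> [ 0.5505  0.324   0.2    26.8   ] tx -0.13 ty -16.89 tz 0.37 spin -0.011  rows>=3.4
-> [ 5.345e-01 -1.900e-02  2.000e-01  2.680e+01] tx -16.89 ty -0.00 tz -29.89 spin -0.000  rows>=6.9
```

Run:
```python
from h import *
s=snapshot('top');t=snapshot('side');crop(t,(285,150),70,5,'pics/r2.png'); cv2.imwrite('pics/r3.png',s['frame'][:,:,::-1])
print(manip.get_obs()['gripper_width'])
```

```text
0.08315845964272774
```

View pics/r2.png

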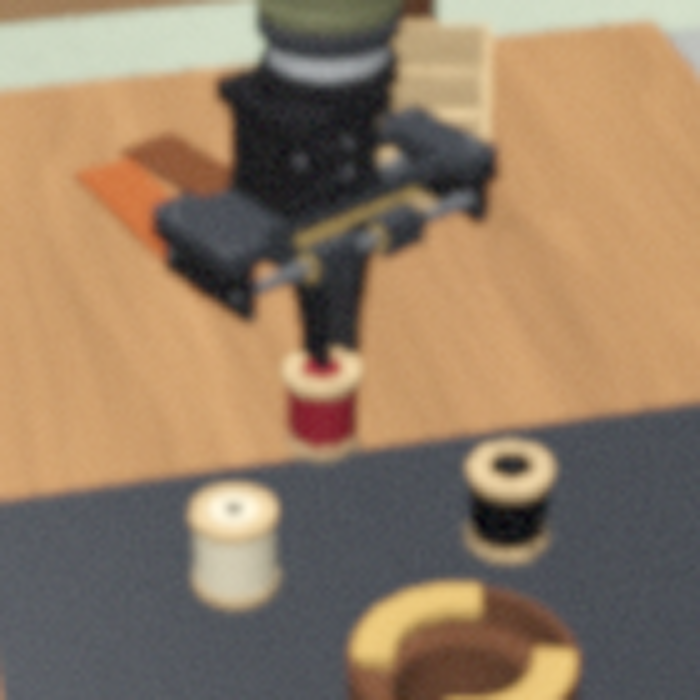

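View pics/r3.png

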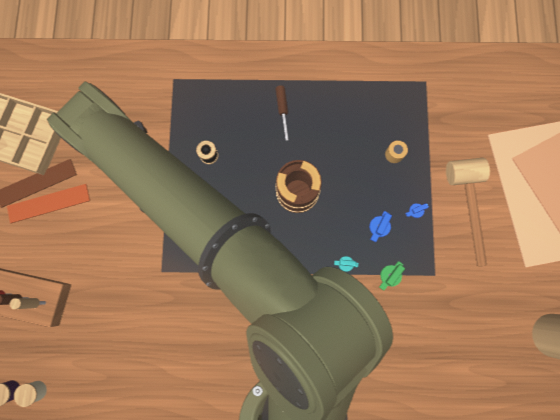

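Run:
```python
from h import *
t=snapshot('side');P=cloud(t)
m=circ(P,(.55,.32),.07,.012,.2);hsv=cv2.cvtColor(t['frame'],cv2.COLOR_RGB2HSV)
Q=P[m&(P[...,2]<.056)&(P[...,2]>.043)];c=hsv[m&(P[...,2]<.056)&(P[...,2]>.043)]
print('reel top?',len(Q),Q.mean(0),cv2.minEnclosingCircle(Q[c[:,2]>100][:,:2].astype(np.float32)*1000))
for lo in np.arange(.02,.12,.01):
    k=m&(P[...,2]>lo)&(P[...,2]<lo+.01)&(hsv[...,2]<90);
    if k.sum(): print(round(lo,2),k.sum(),P[k].mean(0).round(4),P[k].min(0).round(4),P[k].max(0).round(4),np.argwhere(k).mean(0).round())
print(manip.get_obs()['eef_pos'])
```

```text
reel top? 106 [0.54786631 0.31858898 0.0488165 ] ((549.36865234375, 324.1236877441406), 24.48564338684082)
0.06 10 [0.5509 0.3143 0.0664] [0.5415 0.307  0.0616] [0.562  0.3247 0.0695] [150. 280.]
0.07 33 [0.5513 0.3132 0.075 ] [0.5389 0.3025 0.0701] [0.5654 0.3232 0.08  ] [147. 281.]
0.08 31 [0.5536 0.3148 0.0853] [0.5394 0.306  0.0805] [0.5652 0.3288 0.0899] [144. 281.]
0.09 26 [0.5518 0.312  0.0954] [0.5389 0.3044 0.0902] [0.5685 0.322  0.0993] [141. 281.]
0.1 37 [0.553  0.3128 0.1053] [0.5363 0.3033 0.1002] [0.5678 0.3275 0.1098] [138. 281.]
0.11 17 [0.5455 0.3083 0.1138] [0.5356 0.3024 0.1108] [0.5683 0.3172 0.1193] [137. 279.]
[0.55335043 0.32119637 0.03117283]
```

Run:
```python
from h import *
t=snapshot('side');P=cloud(t)
for v in range(118,172,2): print(v,[tuple(P[v,u].round(3)) for u in (276,280,284)],t['frame'][v,280])
```

```text
118 [(np.float64(0.534), np.float64(0.287), np.float64(0.184)), (np.float64(0.545), np.float64(0.291), np.float64(0.181)), (np.float64(0.557), np.float64(0.295), np.float64(0.177))] [30 26 33]
120 [(np.float64(0.532), np.float64(0.282), np.float64(0.181)), (np.float64(nan), np.float64(nan), np.float64(nan)), (np.float64(0.557), np.float64(0.293), np.float64(0.172))] [38 39 41]
122 [(np.float64(0.532), np.float64(0.279), np.float64(0.177)), (np.float64(0.544), np.float64(0.288), np.float64(0.171)), (np.float64(0.556), np.float64(0.291), np.float64(0.167))] [50 48 51]
124 [(np.float64(0.532), np.float64(0.279), np.float64(0.171)), (np.float64(0.544), np.float64(0.284), np.float64(0.166)), (np.float64(0.557), np.float64(0.293), np.float64(0.16))] [117 100  69]
126 [(np.float64(0.533), np.float64(0.285), np.float64(0.161)), (np.float64(0.544), np.float64(0.288), np.float64(0.159)), (np.float64(0.556), np.float64(0.292), np.float64(0.155))] [142 124  80]
128 [(np.float64(0.532), np.float64(0.281), np.float64(0.158)), (np.float64(0.544), np.float64(0.284), np.float64(0.154)), (np.float64(0
[... 3413 characters left out ...]
47), np.float64(0.301), np.float64(0.026)), (np.float64(0.56), np.float64(0.305), np.float64(0.022))] [135  36  48]
166 [(np.float64(0.536), np.float64(0.31), np.float64(0.015)), (np.float64(0.548), np.float64(0.307), np.float64(0.016)), (np.float64(0.56), np.float64(0.306), np.float64(0.014))] [134  35  48]
168 [(np.float64(0.536), np.float64(0.31), np.float64(0.008)), (np.float64(0.547), np.float64(0.303), np.float64(0.011)), (np.float64(0.561), np.float64(0.309), np.float64(0.005))] [151  77  67]
170 [(np.float64(0.536), np.float64(0.311), np.float64(0.001)), (np.float64(0.547), np.float64(0.303), np.float64(0.004)), (np.float64(0.559), np.float64(0.304), np.float64(0.001))] [177 143 113]
```

```bash
python3 -m inch '[[-1,0,0,0,0],[-1,0,0,0,0],[-1,0,0,0,0],[-1,0,0,0,0],[-1,0,0,0,0]]'; python3 -m inch '[[-1,0,0,0,0],[-1,0,0,0,0],[-1,0,0,0,0],[-1,0,0,0,0],[-1,0,0,0,0]]'
python3 - <<'E'
from h import *
t=snapshot('side');P=cloud(t);crop(t,(285,150),60,6,'pics/r4.png')
for v in range(118,172,3): print(v,[tuple(P[v,u].round(3).tolist()) for u in (264,268,272,292,296,300)])
E
```

```text
clock: 4.85
eef_pos: [0.5534, 0.3212, 0.0312]
tcp_rot: [-90.0, 0.0, 26.2]
ft_force: [-0.0, 0.0, -0.5]
gripper_width: 0.4
clock: 5.35
eef_pos: [0.5534, 0.3212, 0.0312]
tcp_rot: [-90.0, -0.0, 26.2]
ft_force: [0.1, 0.6, -0.3]
gripper_width: 0.857
118 [(0.505, 0.308, 0.177), (0.513, 0.291, 0.185), (0.521, 0.281, 0.189), (0.582, 0.306, 0.168), (0.599, 0.328, 0.154), (0.61, 0.323, 0.155)]
121 [(0.503, 0.297, 0.174), (0.513, 0.292, 0.175), (0.52, 0.276, 0.183), (0.591, 0.34, 0.14), (0.598, 0.323, 0.148), (0.606, 0.31, 0.153)]
124 [(0.499, 0.278, 0.176), (0.51, 0.277, 0.175), (0.52, 0.274, 0.175), (0.592, 0.342, 0.129), (0.593, 0.303, 0.15), (0.604, 0.303, 0.148)]
127 [(0.497, 0.268, 0.173), (0.507, 0.266, 0.173), (0.52, 0.276, 0.165), (0.581, 0.3, 0.144), (0.601, 0.331, 0.124), (0.606, 0.307, 0.136)]
130 [(0.494, 0.252, 0.173), (0.505, 0.255, 0.17), (0.521, 0.28, 0.154), (0.592, 0.34, 0.111), (0.601, 0.33, 0.115), (0.668, 0.524, -0.002)]
133 [(0.493, 0.251, 0.165), (0.507, 0.267, 0.154), (0.518, 0.266, 0.153), (0.59, 0.332, 0.106), (0.602, 0.332, 0.104), (0.663, 0.504, -0.002)]
136 [(0.493,
[... 986 characters left out ...]
.516, 0.389, -0.001), (0.528, 0.386, -0.001), (0.529, 0.329, 0.036), (0.601, 0.371, -0.003), (0.612, 0.365, -0.0), (0.626, 0.366, -0.003)]
160 [(0.512, 0.368, 0.002), (0.524, 0.369, -0.0), (0.529, 0.33, 0.025), (0.596, 0.353, -0.001), (0.608, 0.349, -0.0), (0.62, 0.347, -0.001)]
163 [(0.51, 0.359, -0.002), (0.521, 0.355, -0.002), (0.533, 0.353, -0.002), (0.592, 0.336, -0.0), (0.605, 0.337, -0.003), (0.615, 0.329, 0.0)]
166 [(0.506, 0.34, -0.0), (0.518, 0.339, -0.001), (0.527, 0.322, 0.009), (0.588, 0.32, -0.0), (0.6, 0.318, -0.001), (0.612, 0.317, -0.002)]
169 [(0.503, 0.327, -0.002), (0.514, 0.322, 0.0), (0.526, 0.319, 0.0), (0.584, 0.305, 0.0), (0.596, 0.303, -0.001), (0.607, 0.3, -0.001)]
```

View pics/r4.png

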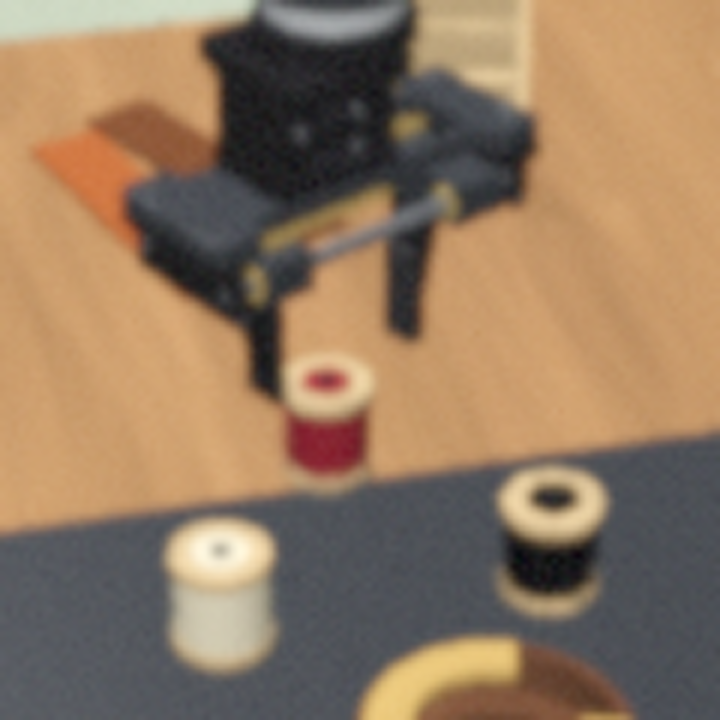

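Run:
```python
from h import *
t=snapshot('side');P=cloud(t);o=manip.get_obs();print(o['gripper_width'],o['eef_pos'])
hsv=cv2.cvtColor(t['frame'],cv2.COLOR_RGB2HSV)
m=(P[...,2]>.058)&(P[...,2]<.105)&(hsv[...,2]<90)&circ(P,(.553,.32),.075,.05,.2)
n,l,st,ce=cv2.connectedComponentsWithStats(m.astype(np.uint8))
for i in range(1,n):
    if st[i,4]>15:
        Q=P[l==i];print(st[i],Q.mean(0).round(4),np.percentile(Q,5,0).round(4),np.percentile(Q,95,0).round(4),cv2.minAreaRect(Q[:,:2].astype(np.float32)*1000))
for px in((269.5,155),(292.5,145.8)): print(ray(t,*px,.06))
```

```text
0.9430830167343285 [0.55336809 0.32116498 0.0311984 ]
[290 133   6  13  56] [0.592  0.3338 0.0854] [0.5871 0.328  0.0666] [0.5981 0.3413 0.1027] ((592.9579467773438, 336.06756591796875), (10.576401710510254, 19.380306243896484), 19.407079696655273)
[265 144   6  12  50] [0.5113 0.2947 0.0859] [0.5064 0.2881 0.069 ] [0.5158 0.3048 0.1018] ((509.8751220703125, 295.8915100097656), (7.658143997192383, 20.829025268554688), 22.768659591674805)
[0.51689549 0.30492156 0.06      ]
[0.59293911 0.33662521 0.06      ]
```

```bash
python3 -m inch '[[-1,0,1,0.3,0],[-1,0,2,0.3,0],[-1,0,3.0,0.3,0],[-1,0,3.0,0.3,0]]'
python3 - <<'E'
from h import *
t=snapshot('side');P=cloud(t);crop(t,(285,150),50,7,'pics/r5.png');o=manip.get_obs();print(o['gripper_width'],o['eef_pos'],o['ft_force'])
hsv=cv2.cvtColor(t['frame'],cv2.COLOR_RGB2HSV)
m=(hsv[...,2]<75)&circ(P,(.553,.32),.075,.01,.09)
n,l,st,ce=cv2.connectedComponentsWithStats(m.astype(np.uint8))
for i in range(1,n):
    if st[i,4]>15:
        Q=P[l==i];print(st[i],Q.mean(0).round(4),np.percentile(Q,2,0).round(4),np.percentile(Q,95,0).round(4))
E
```

```text
clock: 5.85
eef_pos: [0.5506, 0.3228, -0.0013]
tcp_rot: [-90.0, 0.2, 26.2]
ft_force: [0.6, 0.0, -0.7]
gripper_width: 0.997
1.0006894849028316 [ 5.51140717e-01  3.23238392e-01 -3.06500447e-04] [ 0.45102115 -0.44306897 -0.6635044 ]
[291 137   6  17  72] [0.5945 0.3376 0.0634] [0.5894 0.3302 0.0354] [0.6002 0.3441 0.0848]
[264 152   5  14  51] [0.5057 0.2932 0.0585] [0.5005 0.2848 0.0364] [0.5097 0.3024 0.0808]
```

View pics/r5.png

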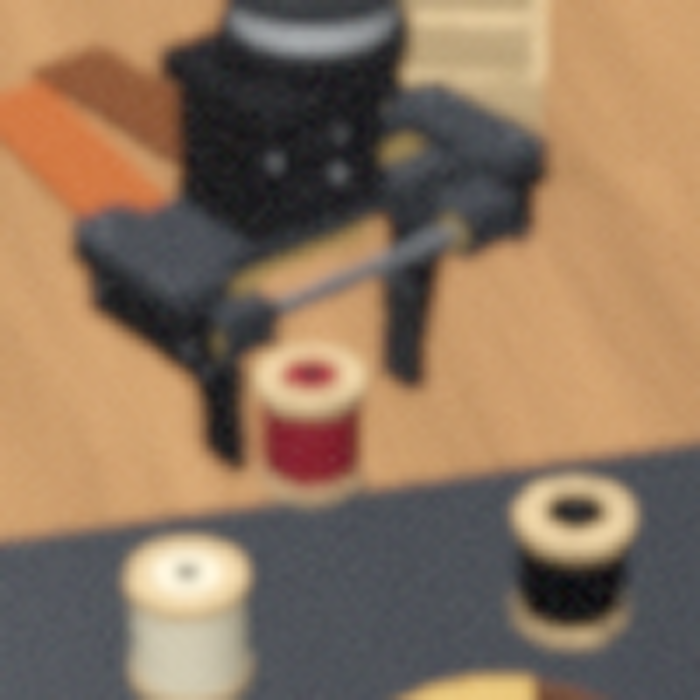

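```bash
python3 -m inch '[[-1,0,0.9,0.1,0],[0,0,0.9,0.1,0],[1,0,0.9,0.1,0],[1,0,0.9,0.1,0],[1,0,0.9,0.1,0]]'
python3 -m inch '[[1,0,0,0,0],[1,0,0,0,0],[1,0,0,0,0],[1,0,0,0,0],[1,0,0,0,0]]'
python3 plan.py '[[0.5505,0.324,0.16,26.8],[0.5345,-0.019,0.16,26.8]]'
```

```text
clock: 6.4
eef_pos: [0.5519, 0.3249, -0.0074]
tcp_rot: [-90.0, -0.0, 26.2]
ft_force: [0.4, -0.5, -0.5]
gripper_width: 0.721
clock: 6.9
eef_pos: [0.5517, 0.3247, -0.0076]
tcp_rot: [-90.0, -0.0, 26.2]
ft_force: [0.1, -0.8, 1.2]
gripper_width: 0.517
t 6.9 pose [ 5.51700e-01  3.24700e-01 -7.60000e-03  2.61795e+01] grip 0.517 q7 -25.2 F [ 0.1 -0.8  1.2]
-> [ 0.5505  0.324   0.16   26.8   ] tx -0.14 ty -16.76 tz -0.01 spin -0.011  rows>=3.4
-> [ 5.345e-01 -1.900e-02  1.600e-01  2.680e+01] tx -16.89 ty -0.00 tz -29.89 spin -0.000  rows>=6.9
```

```bash
python3 -m inch '[[1,0,-3,0,0],[1,0,-8,0,0],[1,0,-13,0,0],[1,0,-16.8,0,0],[1,0,-16.8,0,0]]'
python3 -m inch '[[1,-8.3,0,-15,0],[1,-8.3,0,-15,0],[1,-8.3,0,-15,0],[1,-8.3,0,-15,0],[1,-8.3,0,-15,0]]'
python3 -m inch '[[1,-8.4,0,-15.1,0],[1,-8.4,0,-15.1,0],[1,-8.4,0,-15.1,0],[1,-8.4,0,-15.1,0],[1,-8.4,0,-15.1,0]]'
python3 -m inch '[[1,0,0,0,0],[1,0,0,0,0]]'
python3 plan.py '[[0.5345,-0.019,0.081,26.8]]'
python3 - <<'E'
from h import *
t=snapshot('side');crop(t,(307,190),80,5,'pics/p1.png');t=snapshot('top');cv2.imwrite('pics/p2.png',t['frame'][:,:,::-1])
E
```

```text
clock: 7.4
eef_pos: [0.5543, 0.3276, 0.1669]
tcp_rot: [-90.0, -0.6, 26.2]
ft_force: [0.5, 0.3, -0.2]
gripper_width: 0.523
clock: 7.9
eef_pos: [0.5435, 0.1475, 0.1588]
tcp_rot: [-90.1, 0.2, 25.7]
ft_force: [0.3, -0.0, -0.7]
gripper_width: 0.525
clock: 8.4
eef_pos: [0.5341, -0.0233, 0.1592]
tcp_rot: [-90.0, 0.1, 25.8]
ft_force: [-0.3, 0.4, -0.2]
gripper_width: 0.523
clock: 8.6
eef_pos: [0.5346, -0.0163, 0.16]
tcp_rot: [-89.9, -0.0, 26.4]
ft_force: [-0.2, 0.9, -0.1]
gripper_width: 0.513
t 8.6 pose [ 5.34600e-01 -1.63000e-02  1.60000e-01  2.63887e+01] grip 0.513 q7 20.1 F [-0.2  0.9 -0.1]
-> [ 5.345e-01 -1.900e-02  8.100e-02  2.680e+01] tx -0.13 ty 7.90 tz -0.24 spin -0.007  rows>=1.6
```

View pics/p1.png

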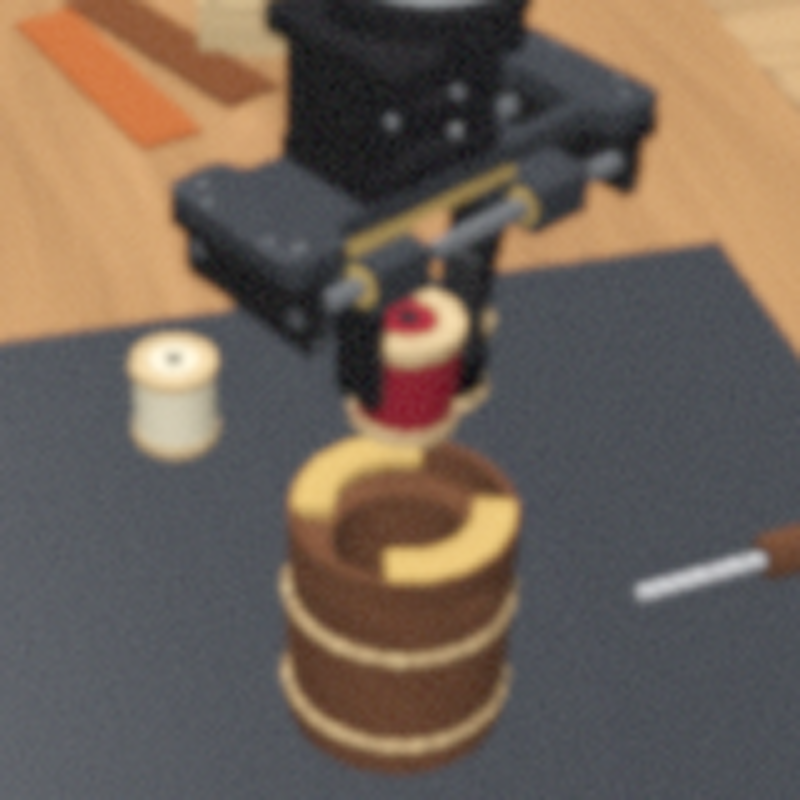

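Run:
```python
from h import *
o=manip.get_obs();print(o['eef_pos'],o['clock'])
t=snapshot('side');P=cloud(t);hsv=cv2.cvtColor(t['frame'],cv2.COLOR_RGB2HSV)
for z0 in np.arange(.15,.24,.006):
    m=circ(P,(.535,-.02),.05,z0,z0+.006)
    red=m&((hsv[...,0]<8)|(hsv[...,0]>170))&(hsv[...,1]>120)&(hsv[...,2]>60); y=m&(hsv[...,2]>130)
    print(round(z0,3),red.sum(),y.sum(),P[y].min(0).round(3) if y.any() else'',P[y].max(0).round(3) if y.any() else '')
v,u=np.nonzero((hsv[...,2]>130)&circ(P,(.535,-.02),.05,.19,.24)); print(u.min(),u.max(),v.min(),v.max())
Q=P[v,u]; print(np.median(Q,0),cv2.minEnclosingCircle(Q[:,:2].astype(np.float32)*1000))
```

```text
[ 0.53461015 -0.01664815  0.16011188] 8.7
0.15 0 0  
0.156 0 0  
0.162 0 6 [ 0.512 -0.037  0.167] [ 0.542 -0.018  0.168]
0.168 0 52 [ 0.511 -0.04   0.168] [ 0.553 -0.01   0.174]
0.174 22 45 [ 0.511 -0.039  0.174] [ 0.554 -0.013  0.18 ]
0.18 36 25 [ 0.519 -0.039  0.18 ] [ 0.549 -0.029  0.186]
0.186 37 17 [ 0.522 -0.038  0.186] [ 0.536 -0.032  0.192]
0.192 34 16 [ 0.523 -0.039  0.192] [ 0.536 -0.034  0.197]
0.198 40 19 [ 0.523 -0.038  0.198] [ 0.536 -0.033  0.204]
0.204 20 24 [ 0.521 -0.038  0.204] [ 0.568 -0.013  0.21 ]
0.21 3 47 [ 0.518 -0.038  0.21 ] [ 0.567 -0.002  0.216]
0.216 44 144 [ 0.519 -0.04   0.216] [0.557 0.    0.22 ]
0.222 0 3 [ 0.515 -0.039  0.223] [ 0.518 -0.036  0.226]
0.228 2 2 [ 0.517 -0.038  0.228] [ 0.518 -0.037  0.232]
0.234 2 1 [ 0.573 -0.01   0.24 ] [ 0.573 -0.01   0.24 ]
303 327 160 190
[ 0.53507565 -0.03031483  0.21648037] ((543.9970092773438, -24.451873779296875), 32.252750396728516)
```

```bash
python3 -m inch '[[1,-0.1,0,-0.2,0],[1,-0.1,2,-0.2,0],[1,-0.1,4,-0.2,0],[1,-0.1,5,-0.2,0],[1,-0.1,5,-0.2,0]]'
python3 -m inch '[[1,0,1,0,0],[1,0,2,0,0],[1,0,2.8,0,0],[1,0,2.8,0,0],[1,0,2.8,0,0]]'
python3 plan.py '[[0.5345,-0.0192,0.081,26.8]]'
python3 - <<'E'
from h import *
t=snapshot('side');crop(t,(307,210),60,6,'pics/p3.png')
E
```

```text
clock: 9.25
eef_pos: [0.5334, -0.0211, 0.1089]
tcp_rot: [-89.9, 0.1, 26.2]
ft_force: [0.6, -0.9, -0.2]
gripper_width: 0.524
clock: 9.75
eef_pos: [0.5345, -0.0212, 0.0821]
tcp_rot: [-90.0, 0.0, 26.2]
ft_force: [0.1, -0.7, 0.2]
gripper_width: 0.523
t 9.75 pose [ 5.34500e-01 -2.12000e-02  8.21000e-02  2.61896e+01] grip 0.523 q7 17.4 F [ 0.1 -0.7  0.2]
-> [ 5.345e-01 -1.920e-02  8.100e-02  2.680e+01] tx 0.08 ty 0.11 tz 0.18 spin -0.011  rows>=0.1
```

View pics/p3.png

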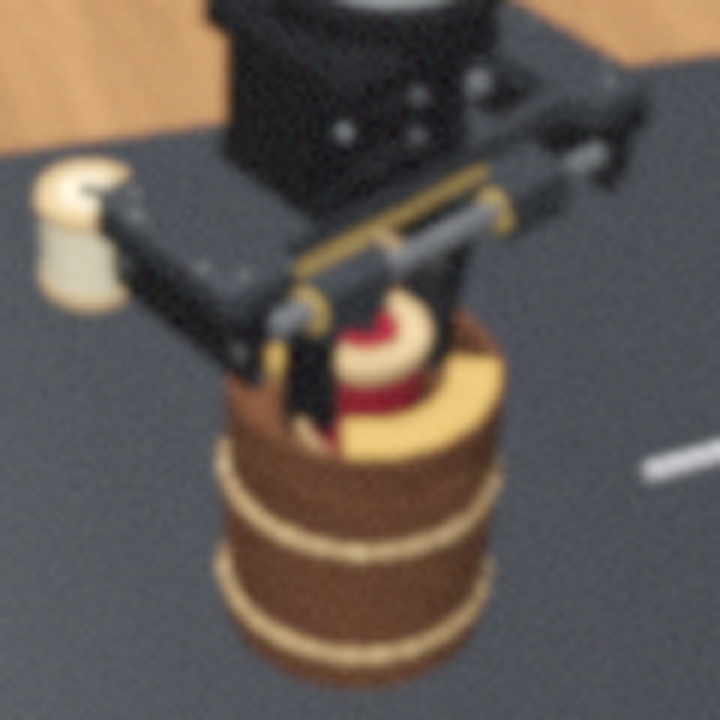

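```bash
python3 -m inch '[[1,0.1,0,0.2,0],[1,0.1,0,0.2,0],[-0.24,0.1,0,0.2,0],[-0.24,0.1,0,0.2,0],[-0.24,0.1,0,0.2,0]]'
python3 -m inch '[[-0.24,0,0,0,0],[-0.24,0,-2,0,0],[-0.24,0,-6,0,0],[-0.24,0,-9,0,0],[-0.24,0,-9,0,0]]'
python3 plan.py '[[0.6355,-0.262,0.13,26.8],[0.6355,-0.262,-0.008,26.8]]'
```

```text
clock: 10.3
eef_pos: [0.5347, -0.0191, 0.0824]
tcp_rot: [-90.0, -0.0, 26.2]
ft_force: [-0.6, 0.1, -0.3]
gripper_width: 0.613
clock: 10.8
eef_pos: [0.5377, -0.0188, 0.1768]
tcp_rot: [-90.3, -0.4, 26.2]
ft_force: [-0.5, 0.6, -0.3]
gripper_width: 0.619
t 10.8 pose [ 5.37700e-01 -1.88000e-02  1.76800e-01  2.61904e+01] grip 0.619 q7 20.5 F [-0.5  0.6 -0.3]
-> [ 0.6355 -0.262   0.13   26.8   ] tx -1.96 ty 4.68 tz -26.14 spin -0.011  rows>=5.3
-> [ 6.355e-01 -2.620e-01 -8.000e-03  2.680e+01] tx 0.00 ty 13.80 tz 0.00 spin -0.000  rows>=2.8
```

```bash
python3 -m inch '[[-1,-1.7,2,-23,-0.01],[-1,-1.7,2,-23,-0.01],[-1,-1.7,2,-23,-0.01],[-1,-1.7,2,-23,-0.01],[-1,-1.7,2,-23,-0.01]]'
python3 -m inch '[[-1,0,2.5,-3.3,0],[-1,0,2.5,-3.3,0],[-1,0,2.5,-3.3,0]]'
python3 plan.py '[[0.6355,-0.262,0.06,26.8],[0.6355,-0.262,-0.01,26.8]]'
python3 - <<'E'
from h import *
t=snapshot('side');cv2.imwrite('pics/q1.png',t['frame'][:,:,::-1]);P=cloud(t)
s=snapshot('top');crop(s,(298,186),40,8,'pics/q2.png')
P=cloud(s);hsv=cv2.cvtColor(s['frame'],cv2.COLOR_RGB2HSV)
m=circ(P,(.5345,-.019),.028,.045,.08);print(m.sum(),P[m].mean(0),np.median(P[m],0),cv2.minEnclosingCircle(P[m][:,:2].astype(np.float32)*1000) if m.sum()>3 else '')
E
```

```text
clock: 11.3
eef_pos: [0.6203, -0.238, 0.15]
tcp_rot: [-90.0, 0.1, 26.5]
ft_force: [-0.5, -0.1, 0.7]
gripper_width: 0.96
clock: 11.6
eef_pos: [0.6345, -0.2625, 0.1248]
tcp_rot: [-89.8, 0.1, 26.7]
ft_force: [0.2, 0.7, 1.8]
gripper_width: 0.996
t 11.6 pose [ 0.6345 -0.2625  0.1248 26.6824] grip 0.996 q7 35.8 F [0.2 0.7 1.8]
-> [ 0.6355 -0.262   0.06   26.8   ] tx 0.11 ty 6.48 tz -0.00 spin -0.002  rows>=1.3
-> [ 6.355e-01 -2.620e-01 -1.000e-02  2.680e+01] tx 0.00 ty 7.00 tz 0.00 spin -0.000  rows>=1.4
266 [ 0.53526354 -0.02016847  0.05797811] [ 0.53540052 -0.019568    0.0581134 ] ((533.9833984375, -19.445892333984375), 22.473649978637695)
```

View pics/q1.png

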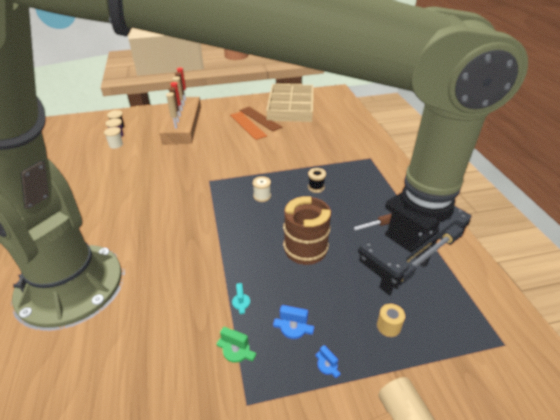

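View pics/q2.png

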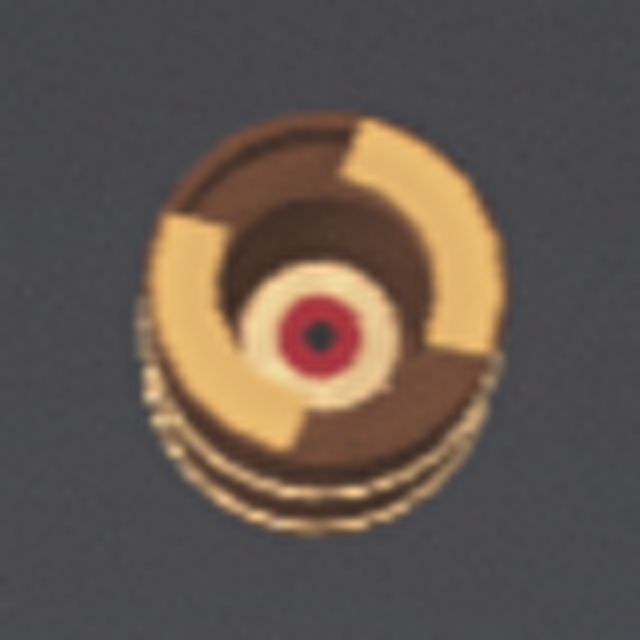

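The reel stands level in the pot: its top is at z 0.058 (as it should be) and it is within 1 mm of the axis. Next is the plug.

```bash
python3 -m inch '[[-1,0.1,4,0,0],[-1,0.1,8,0,0],[-1,0.1,10,0,0],[-1,0.1,10,0,0]]'
python3 plan.py '[[0.6355,-0.262,-0.01,26.8]]'
python3 - <<'E'
from h import *
t=snapshot('side');crop(t,(395,300),60,6,'pics/q3.png')
E
```

```text
clock: 12.1
eef_pos: [0.6343, -0.2597, 0.0247]
tcp_rot: [-89.8, 0.2, 26.9]
ft_force: [-1.3, 0.5, 0.1]
gripper_width: 1.002
t 12.1 pose [ 6.34300e-01 -2.59700e-01  2.47000e-02  2.68882e+01] grip 1.002 q7 33.8 F [-1.3  0.5  0.1]
-> [ 6.355e-01 -2.620e-01 -1.000e-02  2.680e+01] tx 0.01 ty 3.47 tz -0.26 spin 0.002  rows>=0.7
```

View pics/q3.png

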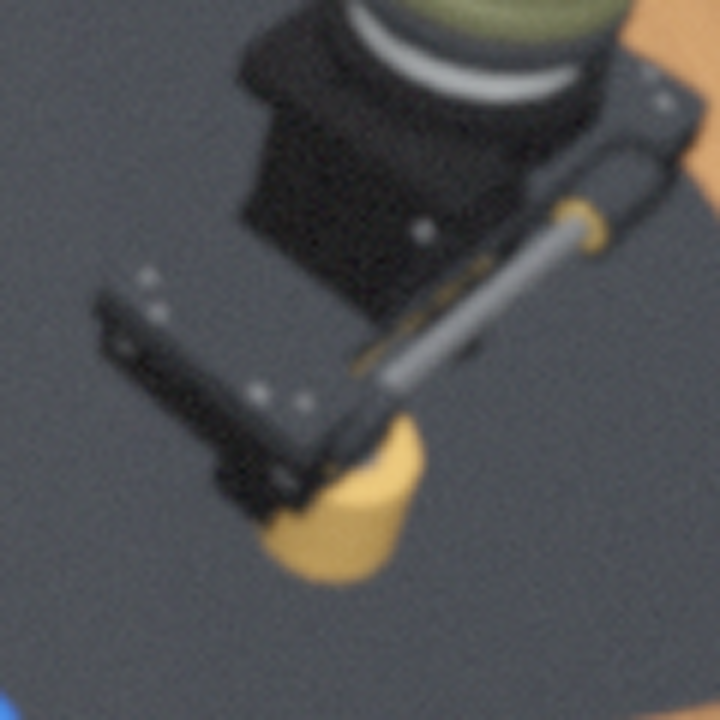

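```bash
python3 -m inch '[[-1,0,0.7,-0.2,0],[-1,0,1.4,-0.2,0],[-1,0,1.4,-0.2,0]]'
python3 -m inch '[[-1,0,1,0,0],[-1,0,2.1,0,0],[-1,0,2.1,0,0]]'
python3 -m inch '[[1,0,0,0,0],[1,0,0,0,0],[1,0,0,0,0],[1,0,0,0,0],[1,0,0,0,0]]'
python3 -m inch '[[1,0,0,0,0],[1,0,0,0,0],[1,0,0,0,0]]'
python3 plan.py '[[0.6355,-0.262,0.15,26.8],[0.5345,-0.0192,0.15,26.8]]'
```

```text
clock: 12.45
eef_pos: [0.6374, -0.2638, 0.0134]
tcp_rot: [-90.0, 0.0, 26.8]
ft_force: [-0.9, -0.1, -0.6]
gripper_width: 1.003
clock: 12.75
eef_pos: [0.6357, -0.2633, -0.0102]
tcp_rot: [-89.8, 0.1, 26.8]
ft_force: [-1.6, 0.7, -0.9]
gripper_width: 0.999
clock: 13.25
eef_pos: [0.6376, -0.2638, -0.0075]
tcp_rot: [-90.0, -0.0, 26.8]
ft_force: [0.2, -0.3, 0.1]
gripper_width: 0.632
clock: 13.55
eef_pos: [0.6376, -0.2637, -0.0076]
tcp_rot: [-90.0, -0.0, 26.8]
ft_force: [0.7, -0.6, 0.1]
gripper_width: 0.519
t 13.55 pose [ 6.37600e-01 -2.63700e-01 -7.60000e-03  2.67578e+01] grip 0.519 q7 33.1 F [ 0.7 -0.6  0.1]
-> [ 0.6355 -0.262   0.15   26.8   ] tx -0.11 ty -15.76 tz 0.25 spin -0.001  rows>=3.2
-> [ 5.345e-01 -1.920e-02  1.500e-01  2.680e+01] tx 1.93 ty -0.00 tz 26.23 spin -0.000  rows>=5.3
```

```bash
python3 -m inch '[[1,0,-3,0,0],[1,0,-8,0,0],[1,0,-13,0,0],[1,0,-15.8,0,0],[1,0,-15.8,0,0]]'
python3 -m inch '[[1,0.9,0,13.2,0],[1,0.9,0,13.2,0],[1,0.9,0,13.2,0],[1,0.9,0,13.2,0]]'
python3 -m inch '[[1,0.9,0,13.3,0],[1,0.9,0,13.3,0],[1,0.9,0,13.3,0],[1,0.9,0,13.3,0],[1,0.9,0,13.3,0]]'
python3 plan.py '[[0.5345,-0.0192,0.081,26.8]]'
python3 - <<'E'
from h import *
t=snapshot('side');crop(t,(307,190),80,5,'pics/p4.png');P=cloud(t);hsv=cv2.cvtColor(t['frame'],cv2.COLOR_RGB2HSV)
m=circ(P,(.535,-.02),.05,.14,.23)&(hsv[...,2]>110);Q=P[m];print(np.percentile(Q,[2,98],0).round(4),manip.get_obs()['eef_pos'])
E
```

```text
clock: 14.05
eef_pos: [0.6405, -0.2643, 0.156]
tcp_rot: [-90.4, -0.3, 26.8]
ft_force: [0.3, 1.7, -1.6]
gripper_width: 0.517
clock: 14.45
eef_pos: [0.5839, -0.1347, 0.149]
tcp_rot: [-89.8, 0.1, 27.2]
ft_force: [-0.4, -0.2, -0.9]
gripper_width: 0.525
clock: 14.95
eef_pos: [0.5336, -0.0194, 0.1494]
tcp_rot: [-90.0, 0.1, 26.8]
ft_force: [-0.0, -0.8, -2.0]
gripper_width: 0.523
t 14.95 pose [ 5.33600e-01 -1.94000e-02  1.49400e-01  2.68211e+01] grip 0.523 q7 20.4 F [-0.  -0.8 -2. ]
-> [ 5.345e-01 -1.920e-02  8.100e-02  2.680e+01] tx 0.08 ty 6.84 tz -0.02 spin 0.000  rows>=1.4
[[ 0.5107 -0.041   0.1584]
 [ 0.5538 -0.0031  0.2026]] [ 0.53401458 -0.02056864  0.14940396]
```

View pics/p4.png

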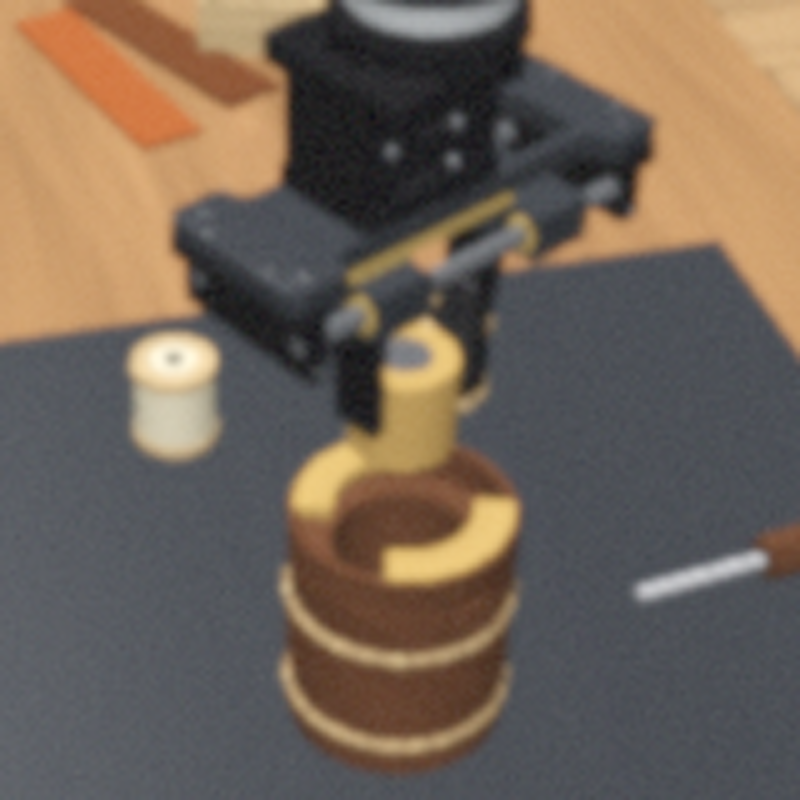

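```bash
python3 -m inch '[[1,0,2,0.1,0],[1,0,3.5,0.1,0],[1,0,4.5,0.1,0],[1,0,4.5,0.1,0]]'
python3 -m inch '[[1,0,1,0,0],[1,0,2,0,0],[1,0,2.7,0,0],[1,0,2.7,0,0],[1,0,2.7,0,0]]'
python3 plan.py '[[0.5345,-0.0192,0.077,26.8]]'
```

```text
clock: 15.4
eef_pos: [0.5324, -0.0189, 0.1031]
tcp_rot: [-89.9, 0.2, 26.7]
ft_force: [-0.3, -0.6, -1.2]
gripper_width: 0.521
clock: 15.9
eef_pos: [0.5338, -0.018, 0.0782]
tcp_rot: [-90.0, 0.0, 26.8]
ft_force: [-0.3, -0.8, -1.7]
gripper_width: 0.521
t 15.9 pose [ 5.33800e-01 -1.80000e-02  7.82000e-02  2.67692e+01] grip 0.521 q7 17.4 F [-0.3 -0.8 -1.7]
-> [ 5.345e-01 -1.920e-02  7.700e-02  2.680e+01] tx 0.01 ty 0.12 tz -0.14 spin -0.001  rows>=0.0
```

```bash
python3 -m inch '[[1,0,0,-0.1,0],[-0.24,0,0,-0.1,0],[-0.24,0,0,-0.1,0],[-0.24,0,0,-0.1,0],[-0.24,0,0,-0.1,0]]'
python3 -m inch '[[-0.24,0,0,0,0],[-0.24,0,-2,0,0],[-0.24,0,-6,0,0],[-0.24,0,-9,0,0],[-0.24,0,-9,0,0]]'
python3 plan.py '[[0.5345,-0.0192,0.169,26.8],[0.452,-0.221,0.12,62],[0.452,-0.221,0.007,62]]'
```

```text
clock: 16.4
eef_pos: [0.5345, -0.019, 0.0785]
tcp_rot: [-90.0, -0.0, 26.8]
ft_force: [-0.5, 0.3, -0.2]
gripper_width: 0.615
clock: 16.9
eef_pos: [0.5373, -0.0188, 0.1728]
tcp_rot: [-90.3, -0.4, 26.8]
ft_force: [1.2, -0.2, 0.7]
gripper_width: 0.618
t 16.9 pose [ 5.37300e-01 -1.88000e-02  1.72800e-01  2.67634e+01] grip 0.618 q7 21.0 F [ 1.2 -0.2  0.7]
-> [ 5.345e-01 -1.920e-02  1.690e-01  2.680e+01] tx -0.27 ty 0.38 tz 0.09 spin -0.001  rows>=0.1
-> [ 0.452 -0.221  0.12  62.   ] tx -16.46 ty 4.90 tz -14.29 spin -0.614  rows>=4.5
-> [ 4.52e-01 -2.21e-01  7.00e-03  6.20e+01] tx 0.00 ty 11.30 tz 0.00 spin -0.000  rows>=2.3
```

```bash
python3 -m inch '[[-1,-16.5,3,-14.3,-0.61],[-1,-16.5,3,-14.3,-0.61],[-1,-16.5,3,-14.3,-0.61],[-1,-16.5,3,-14.3,-0.61],[-1,-16.5,3,-14.3,-0.61]]'
python3 -m inch '[[-1,0,3,0,0],[-1,0,3,0,0],[-1,0,3,0,0]]'
python3 plan.py '[[0.452,-0.221,-0.002,62]]'
python3 - <<'E'
from h import *
t=snapshot('side');cv2.imwrite('pics/k1.png',t['frame'][:,:,::-1])
s=snapshot('top');crop(s,(298,186),40,8,'pics/k2.png')
P=cloud(s)
m=circ(P,(.5345,-.019),.028,.08,.113);print(m.sum(),np.median(P[m],0),cv2.minEnclosingCircle(P[m][:,:2].astype(np.float32)*1000) if m.sum()>3 else '')
m=circ(P,(.5345,-.019),.018,.01,.113);print(m.sum(),P[m].mean(0),P[m].std(0))
E
```

```text
clock: 17.4
eef_pos: [0.4505, -0.2216, 0.1375]
tcp_rot: [-90.0, -0.0, 62.1]
ft_force: [1.9, -0.5, 0.2]
gripper_width: 0.958
clock: 17.7
eef_pos: [0.4511, -0.2196, 0.1078]
tcp_rot: [-89.9, -0.1, 61.8]
ft_force: [0.2, -0.4, 0.2]
gripper_width: 1.0
t 17.7 pose [ 0.4511 -0.2196  0.1078 61.7718] grip 1.0 q7 81.5 F [ 0.2 -0.4  0.2]
-> [ 4.52e-01 -2.21e-01 -2.00e-03  6.20e+01] tx -0.08 ty 10.98 tz -0.15 spin -0.004  rows>=2.2
341 [ 0.53255858 -0.01841253  0.10211612] ((534.4935302734375, -18.90290641784668), 22.922338485717773)
191 [ 0.53444808 -0.01887675  0.10245887] [0.00892439 0.0090742  0.0018475 ]
```

View pics/k1.png

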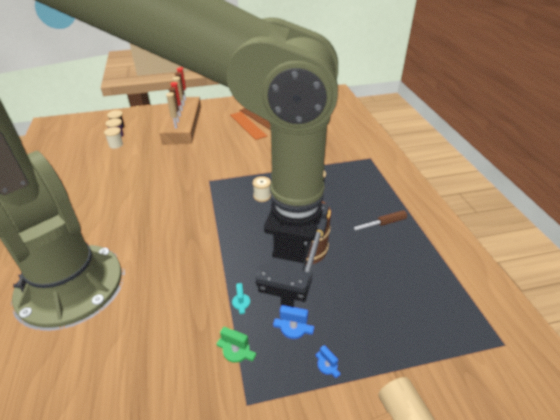

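View pics/k2.png

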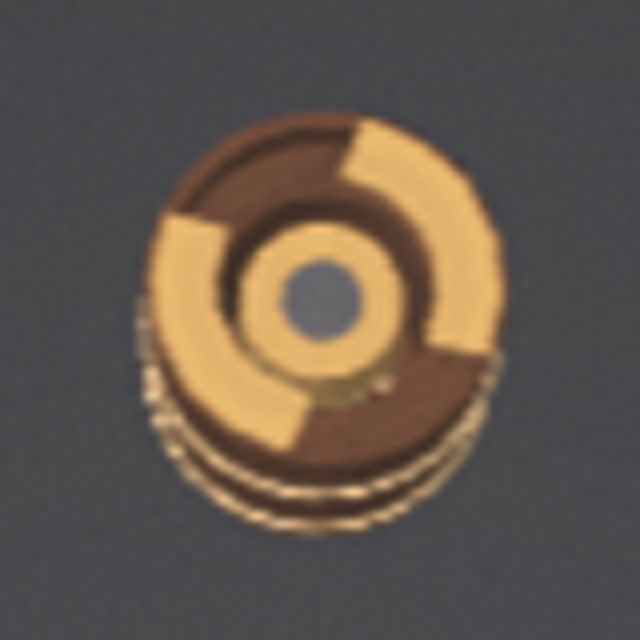

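The plug is on the reel and centred, with its top at 0.102, or 19 mm below the rim. Now the cap.

```bash
python3 -m inch '[[-1,0,4,-0.1,0],[-1,0,6.5,-0.1,0],[-1,0,7,-0.1,0],[-1,0,7,-0.1,0],[-1,0,7,-0.1,0]]'
python3 plan.py '[[0.452,-0.221,-0.002,62]]'
python3 - <<'E'
from h import *
t=snapshot('side');crop(t,(293,305),60,6,'pics/k3.png')
E
```

```text
clock: 18.3
eef_pos: [0.4538, -0.2216, 0.04]
tcp_rot: [-90.2, 0.0, 61.8]
ft_force: [0.3, -0.1, 0.3]
gripper_width: 0.999
t 18.3 pose [ 4.53800e-01 -2.21600e-01  4.00000e-02  6.17634e+01] grip 0.999 q7 78.3 F [ 0.3 -0.1  0.3]
-> [ 4.52e-01 -2.21e-01 -2.00e-03  6.20e+01] tx -0.03 ty 4.20 tz 0.19 spin -0.004  rows>=0.8
```

View pics/k3.png

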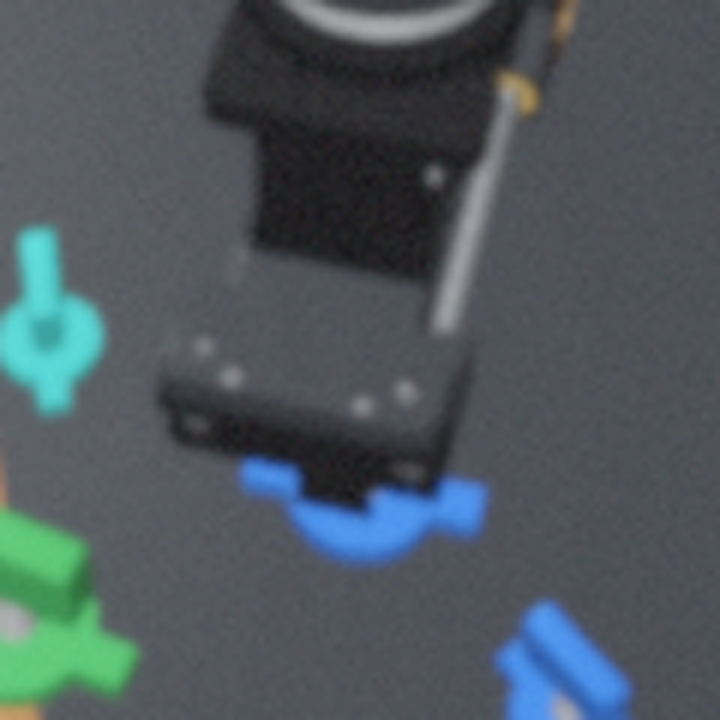

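```bash
python3 -m inch '[[-1,0,1.5,0.2,0],[-1,0,3,0.2,0],[-1,0,4.2,0.2,0],[-1,0,4.2,0.2,0]]'
python3 -m inch '[[1,0,0,0,0],[1,0,0,0,0],[1,0,0,0,0],[1,0,0,0,0],[1,0,0,0,0]]'
python3 -m inch '[[1,0,0,0,0],[1,0,0,0,0],[1,0,0,0,0],[1,0,0,0,0],[1,0,0,0,0]]'
python3 -m inch '[[1,0,0,0,0],[1,0,0,0,0]]'
python3 plan.py '[[0.452,-0.221,0.15,62]]'
```

```text
clock: 18.75
eef_pos: [0.4491, -0.2199, -0.0053]
tcp_rot: [-89.8, -0.0, 61.7]
ft_force: [-0.1, -0.1, -0.0]
gripper_width: 1.002
clock: 19.25
eef_pos: [0.4505, -0.2206, -0.0035]
tcp_rot: [-90.0, 0.0, 61.7]
ft_force: [-0.8, 0.6, 0.7]
gripper_width: 0.628
clock: 19.75
eef_pos: [0.4505, -0.2205, -0.0037]
tcp_rot: [-90.0, -0.0, 61.7]
ft_force: [0.7, 0.2, -0.8]
gripper_width: 0.181
clock: 19.95
eef_pos: [0.4505, -0.2204, -0.0037]
tcp_rot: [-90.0, -0.0, 61.7]
ft_force: [0.3, -0.8, -0.2]
gripper_width: 0.179
t 19.95 pose [ 4.50500e-01 -2.20400e-01 -3.70000e-03  6.17133e+01] grip 0.179 q7 76.0 F [ 0.3 -0.8 -0.2]
-> [ 0.452 -0.221  0.15  62.   ] tx 0.02 ty -15.37 tz -0.16 spin -0.005  rows>=3.1
```

```bash
python3 -m inch '[[1,0,-3,0,0],[1,0,-8,0,0],[1,0,-13,0,0],[1,0,-16,0,0],[1,0,-16,0,0]]'
python3 plan.py '[[0.493,-0.12,0.156,90],[0.5345,-0.0192,0.156,116.8]]'
```

```text
clock: 20.45
eef_pos: [0.4534, -0.222, 0.1611]
tcp_rot: [-90.5, 0.1, 61.7]
ft_force: [0.6, -1.3, -1.6]
gripper_width: 0.179
t 20.45 pose [ 0.4534 -0.222   0.1611 61.701 ] grip 0.179 q7 83.1 F [ 0.6 -1.3 -1.6]
-> [ 0.493 -0.12   0.156 90.   ] tx 10.86 ty 0.51 tz 1.35 spin -0.494  rows>=3.3
-> [ 5.345e-01 -1.920e-02  1.560e-01  1.168e+02] tx 10.08 ty -0.00 tz -4.15 spin -0.468  rows>=3.1
```

```bash
python3 -m inch '[[1,10.9,0,1.3,-0.49],[1,10.9,0,1.3,-0.49],[1,10.9,0,1.3,-0.49],[1,10.9,0,1.3,-0.49],[1,10.9,0,1.3,-0.49]]'
python3 -m inch '[[1,10.1,0,-4.2,-0.47],[1,10.1,0,-4.2,-0.47],[1,10.1,0,-4.2,-0.47],[1,10.1,0,-4.2,-0.47],[1,10.1,0,-4.2,-0.47]]'
python3 -m inch '[[1,0,0,0,0],[1,0,0,0,0]]'
python3 plan.py '[[0.5345,-0.0192,0.13,116.8]]'
python3 - <<'E'
from h import *
t=snapshot('side');crop(t,(307,190),80,5,'pics/k4.png');P=cloud(t);hsv=cv2.cvtColor(t['frame'],cv2.COLOR_RGB2HSV)
b=circ(P,(.535,-.02),.07,.13,.25)&(hsv[...,0]>100)&(hsv[...,0]<125)&(hsv[...,1]>120)
Q=P[b];print(len(Q),np.percentile(Q,[1,99],0).round(4))
for lo in np.arange(.15,.23,.008):
    k=Q[(Q[:,2]>lo)&(Q[:,2]<lo+.008)]
    if len(k)>5: print(round(lo,3),len(k),k.mean(0).round(4),[np.round(x,1) for x in cv2.minAreaRect(k[:,:2].astype(np.float32)*1000)])
E
```

```text
clock: 20.95
eef_pos: [0.4899, -0.1176, 0.1551]
tcp_rot: [-89.9, -0.0, 89.9]
ft_force: [-0.0, -0.8, -1.2]
gripper_width: 0.184
clock: 21.45
eef_pos: [0.5323, -0.0192, 0.1554]
tcp_rot: [-89.9, -0.0, 116.4]
ft_force: [-0.4, -1.3, -0.9]
gripper_width: 0.18
clock: 21.65
eef_pos: [0.5326, -0.0195, 0.156]
tcp_rot: [-89.9, 0.0, 116.4]
ft_force: [0.2, -0.5, -1.7]
gripper_width: 0.177
t 21.65 pose [ 5.3260e-01 -1.9500e-02  1.5600e-01  1.1643e+02] grip 0.177 q7 109.1 F [ 0.2 -0.5 -1.7]
-> [ 5.345e-01 -1.920e-02  1.300e-01  1.168e+02] tx -0.06 ty 2.60 tz -0.19 spin -0.006  rows>=0.5
513 [[ 0.4997 -0.0454  0.1605]
 [ 0.5673 -0.0021  0.2192]]
0.158 78 [ 0.534  -0.0323  0.1639] [array([534.5, -24.3]), array([74.6, 44. ]), np.float64(7.7)]
0.166 223 [ 0.5305 -0.0259  0.1673] [array([533.1, -23.4]), array([74.1, 46.5]), np.float64(3.8)]
0.19 42 [ 0.5257 -0.0329  0.194 ] [array([534.6, -30.1]), array([50.2, 16.8]), np.float64(13.4)]
0.198 35 [ 0.5203 -0.0329  0.2019] [array([532.7, -28.2]), array([49.1, 11.4]), np.float64(10.1)]
0.206 44 [ 0.5202 -0.0324  0.2098] [array([527.1, -31.7]), array([23.9, 38.4]), np.float64(60.6)]
0.214 81 [ 0.5215 -0.0258  0.2168] [array([526.3, -23.2]), array([36.7, 26. ]), np.float64(4.5)]
```

View pics/k4.png

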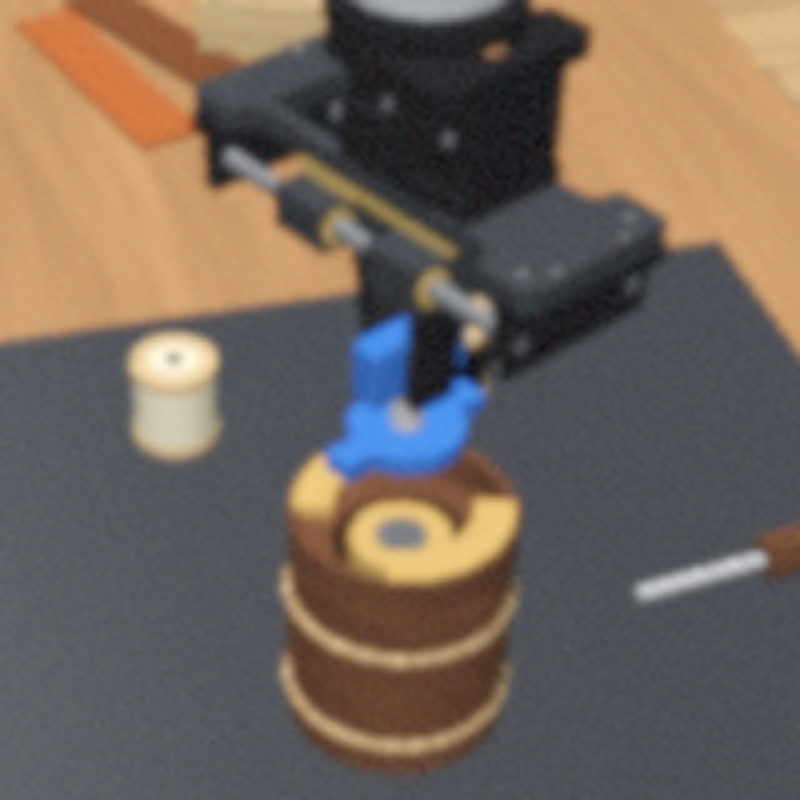

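```bash
python3 -m inch '[[1,0,1.5,-0.1,0],[1,0,3,-0.1,0],[1,0,3.5,-0.1,0],[1,0,3.5,-0.1,0]]'
python3 -m inch '[[1,0,0.5,0,0],[1,0,1,0,0],[1,0,1.5,0,0],[1,0,1.5,0,0]]'
python3 -m inch '[[1,0,0.3,0,0],[1,0,0.5,0,0],[1,0,0.5,0,0]]'
python3 -m inch '[[1,0,0.2,0,0],[1,0,0.2,0,0]]'
python3 - <<'E'
from h import *
t=snapshot('side');crop(t,(307,205),60,6,'pics/k5.png');print(manip.get_obs()['ft_force'],manip.get_obs()['eef_pos'])
E
```

```text
clock: 22.1
eef_pos: [0.5326, -0.017, 0.1195]
tcp_rot: [-89.9, -0.1, 116.7]
ft_force: [0.5, 0.6, -0.5]
gripper_width: 0.181
clock: 22.5
eef_pos: [0.5334, -0.0171, 0.1055]
tcp_rot: [-89.9, -0.0, 116.7]
ft_force: [-0.5, -0.6, 0.4]
gripper_width: 0.186
clock: 22.8
eef_pos: [0.5337, -0.0171, 0.101]
tcp_rot: [-90.0, -0.0, 116.7]
ft_force: [0.6, -0.2, -0.1]
gripper_width: 0.182
clock: 23.0
eef_pos: [0.5338, -0.0171, 0.0991]
tcp_rot: [-90.0, -0.0, 116.7]
ft_force: [0.5, -0.2, -1.1]
gripper_width: 0.18
[ 0.42856201 -0.56540132 -1.04131377] [ 0.53381167 -0.01709137  0.09915114]
```

View pics/k5.png

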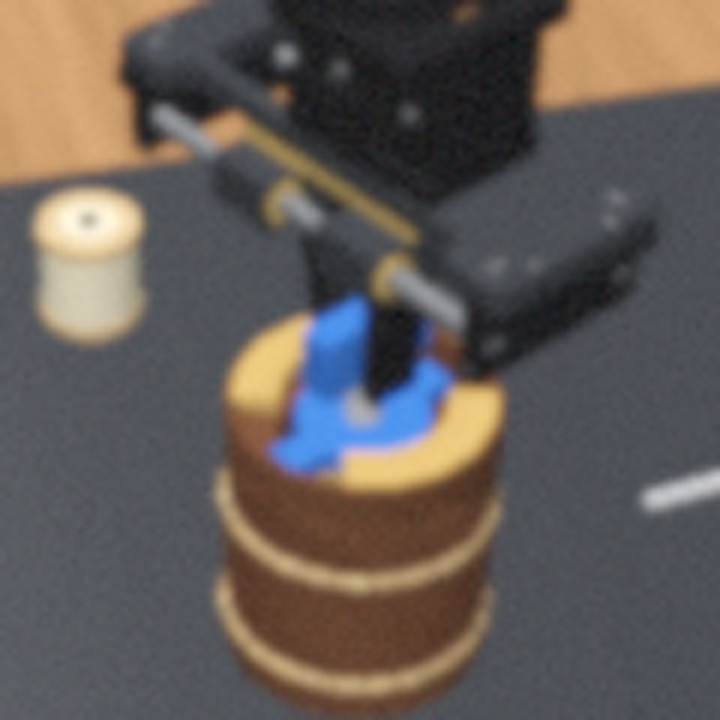

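```bash
python3 -m inch '[[1,-0.2,0,0,0],[1,-0.2,0,0,0],[1,-0.2,0.1,0,0],[1,-0.2,0.1,0,0]]'
python3 -m inch '[[1,0,0.1,0,0],[1,0,0.1,0,0],[1,0,0.1,0,0]]'
python3 plan.py '[[0.5345,-0.0192,0.097,26.8]]'
```

```text
clock: 23.45
eef_pos: [0.5349, -0.0189, 0.0983]
tcp_rot: [-90.0, 0.0, 116.7]
ft_force: [-0.3, -0.7, 0.1]
gripper_width: 0.181
clock: 23.75
eef_pos: [0.5351, -0.0188, 0.0982]
tcp_rot: [-90.0, 0.0, 116.7]
ft_force: [-1.0, -0.1, 5.2]
gripper_width: 0.182
t 23.75 pose [ 5.351000e-01 -1.880000e-02  9.820000e-02  1.167161e+02] grip 0.182 q7 106.5 F [-1.  -0.1  5.2]
-> [ 5.345e-01 -1.920e-02  9.700e-02  2.680e+01] tx -0.00 ty 0.12 tz 0.07 spin 1.569  rows>=10.5
```

Contact on the plug at exactly the expected height (5 N). I'll raise it 2 mm and twist.

```bash
python3 -m inch '[[1,0,-0.2,0,0],[1,0,-0.2,0,0.1],[1,0,-0.2,0,0.25],[1,0,-0.2,0,0.4],[1,0,-0.2,0,0.4]]'
python3 -m inch '[[1,0,0,0,0.14],[1,0,0,0,0.28],[1,0,0,0,0.4],[1,0,0,0,0.4]]'
python3 plan.py '[[0.5345,-0.0192,0.099,26.8]]'
```

```text
clock: 24.25
eef_pos: [0.5346, -0.0188, 0.0991]
tcp_rot: [-90.0, 0.0, 93.8]
ft_force: [-0.4, -0.2, -1.6]
gripper_width: 0.18
clock: 24.65
eef_pos: [0.5347, -0.0188, 0.0991]
tcp_rot: [-90.0, 0.0, 71.1]
ft_force: [-0.2, -0.5, -0.0]
gripper_width: 0.182
t 24.65 pose [ 5.3470e-01 -1.8800e-02  9.9100e-02  7.1051e+01] grip 0.182 q7 62.6 F [-0.2 -0.5 -0. ]
-> [ 5.345e-01 -1.920e-02  9.900e-02  2.680e+01] tx -0.04 ty 0.01 tz 0.01 spin 0.772  rows>=5.1
```

```bash
python3 -m inch '[[1,0,0,0,0.14],[1,0,0,0,0.28],[1,0,0,0,0.4],[1,0,0,0,0.4]]'
python3 -m inch '[[1,0,0,0,0.14],[1,0,0,0,0.28],[1,0,0,0,0.37],[1,0,0,0,0.37]]'
python3 plan.py '[[0.5345,-0.0192,0.098,26.8]]'
python3 - <<'E'
from h import *
t=snapshot('side');crop(t,(307,205),60,6,'pics/k6.png')
E
```

```text
clock: 25.05
eef_pos: [0.5347, -0.0188, 0.0991]
tcp_rot: [-90.0, 0.0, 48.2]
ft_force: [0.4, -0.3, -0.4]
gripper_width: 0.181
clock: 25.45
eef_pos: [0.5347, -0.0188, 0.0992]
tcp_rot: [-90.0, 0.0, 27.1]
ft_force: [-0.9, 0.1, -0.9]
gripper_width: 0.182
t 25.45 pose [ 5.34700e-01 -1.88000e-02  9.92000e-02  2.70771e+01] grip 0.182 q7 19.9 F [-0.9  0.1 -0.9]
-> [ 5.345e-01 -1.920e-02  9.800e-02  2.680e+01] tx -0.04 ty 0.12 tz -0.03 spin 0.005  rows>=0.0
```

View pics/k6.png

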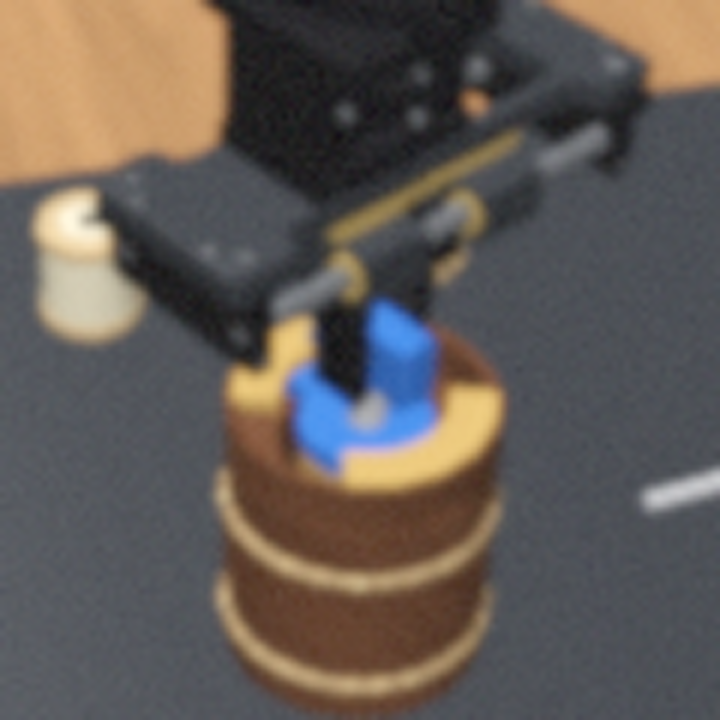

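```bash
python3 -m inch '[[1,0,0.1,0,0],[1,0,0.1,0,0],[-1,0,0.1,0,0],[-1,0,0.1,0,0],[-1,0,0.1,0,0]]'
python3 -m inch '[[-1,0,0,0,0],[-1,0,0,0,0],[-1,0,0,0,0],[-1,0,0,0,0],[-1,0,0,0,0]]'
python3 -m inch '[[-1,0,-2,0,0],[-1,0,-5,0,0],[-1,0,-9,0,0],[-1,0,-13,0,0],[-1,0,-13,0,0]]'
python3 -m inch '[[-1,-6,0,-12,0],[-1,-6,0,-12,0],[-1,-9,0,-18,0],[-1,-9,0,-18,0],[-1,-9,0,-18,0]]'
python3 -m inch '[[-1,0,0,0,0],[-1,0,0,0,0]]'
python3 - <<'E'
from h import *
print(manip.get_obs()['clock'])
for n,c in(('side',(307,215)),('top',(298,186))):
    t=snapshot(n);crop(t,c,45,7,f'pics/z_{n}.png');P=cloud(t);hsv=cv2.cvtColor(t['frame'],cv2.COLOR_RGB2HSV)
    b=circ(P,(.5345,-.019),.05,.08,.2)&(hsv[...,0]>100)&(hsv[...,0]<125)&(hsv[...,1]>120);Q=P[b]
    k=Q[Q[:,2]>.15];zt=np.median(k[k[:,2]>.155][:,2]);k=Q[Q[:,2]>zt-.005]
    print(n,'bar top z',zt,'expected',.121+.039,k.mean(0).round(4),cv2.minAreaRect(k[:,:2].astype(np.float32)*1000))
    A=np.c_[k[:,:2]-k[:,:2].mean(0),np.ones(len(k))];print('tilt',np.linalg.lstsq(A,k[:,2],rcond=None)[0][:2])
E
```

```text
clock: 26.0
eef_pos: [0.5348, -0.0189, 0.0982]
tcp_rot: [-90.0, 0.0, 26.8]
ft_force: [0.3, 0.4, -0.2]
gripper_width: 0.37
clock: 26.5
eef_pos: [0.5348, -0.0189, 0.0982]
tcp_rot: [-90.0, 0.0, 26.8]
ft_force: [-0.2, 0.4, 0.9]
gripper_width: 0.825
clock: 27.0
eef_pos: [0.5383, -0.0185, 0.2342]
tcp_rot: [-90.3, -0.5, 26.8]
ft_force: [0.5, -0.2, -0.8]
gripper_width: 1.001
clock: 27.5
eef_pos: [0.5329, -0.2299, 0.2265]
tcp_rot: [-90.1, 0.2, 26.0]
ft_force: [0.6, -0.2, -0.8]
gripper_width: 0.998
clock: 27.7
eef_pos: [0.5357, -0.2184, 0.2278]
tcp_rot: [-89.9, -0.0, 26.9]
ft_force: [-0.2, 0.7, 0.2]
gripper_width: 0.999
27.7
side bar top z nan expected 0.16 [nan nan nan] ((0.0, 0.0), (0.0, 0.0), 0.0)
tilt [0. 0.]
top bar top z 0.15984923691297448 expected 0.16 [ 0.5343 -0.0198  0.1598] ((534.8516235351562, -20.279008865356445), (16.72934341430664, 48.92514419555664), 25.357921600341797)
tilt [-0.00904334 -0.0050316 ]
  return _methods._mean(a, axis=axis, dtype=dtype,
  ret = ret.dtype.type(ret / rcount)
<stdin>:7: RuntimeWarning: Mean of empty slice.
  ret = um.true_divide(
<stdin>:8: RuntimeWarning: Mean of empty slice.
```

View pics/z_side.png

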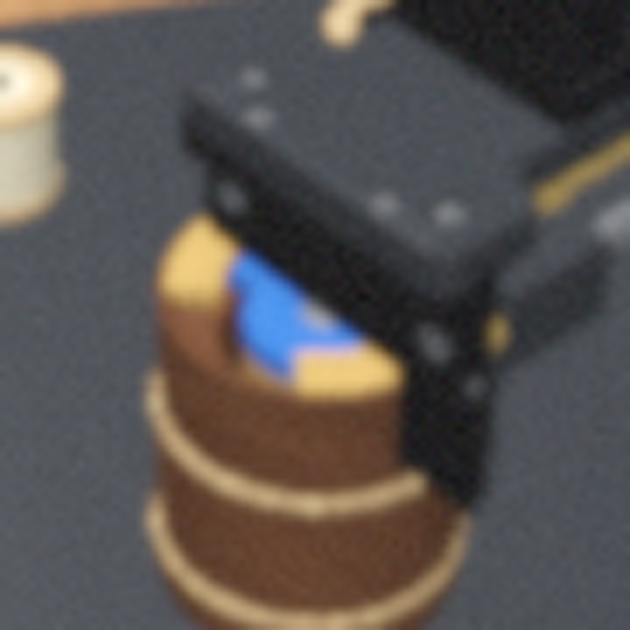

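View pics/z_top.png

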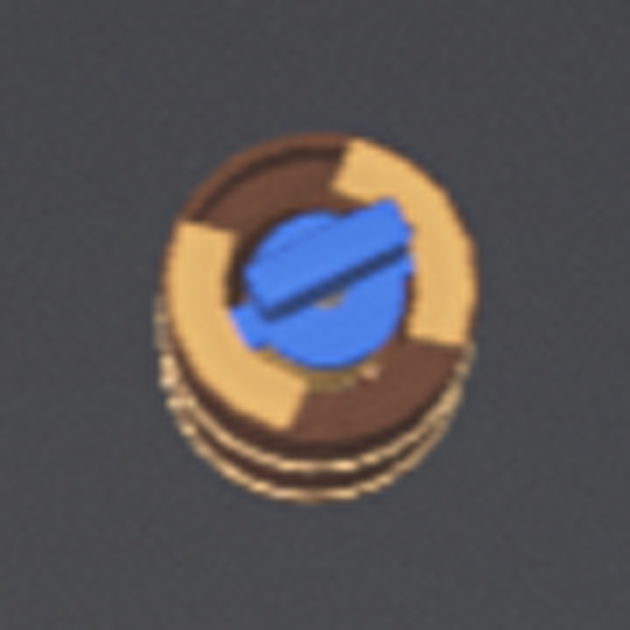

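```bash
python3 -c "
from rig import manip
print(manip.job_done(), manip.get_obs()['clock'])"
```

```text
the job is handed in; nothing more can be done
the job is handed in; nothing more can be done
```

The pot is loaded: the dark red reel is at the bottom, the brass plug is on it, and the larger blue cap is in and turned 90° under the plates. I then opened the gripper and backed it clear. I handed the job in at about 28 s of the 64 s allowed; no verdict is reported.

**Last checks, from the top camera:**

| Part | Height | Distance from pot axis | Other |
|---|---|---|---|
| Reel (top face) | 0.058 m | about 1 mm | upright |
| Plug (top face) | 0.102 m, 19 mm below the rim | about 1 mm | upright |
| Cap (top of bar) | 0.160 m, as expected for resting on the plug | about 1 mm | level within 1°, bar 1–2° off the pot's y axis, lugs under the plates |

**What failed or disagreed:**
- **First grasp:** the first try at the reel closed about 10 mm above it without touching it. The camera showed the fingertips about 37 mm higher than the reported tool height implies. I corrected for that from then on, and the cap then met the plug at the expected height.
- **Final side view:** the gripper hid the bar in this view, so the cap's final pose comes from the top camera alone.
- **Camera agreement:** the two cameras differed by 1–2 mm.

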